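# Put a lying transport tube away in the drop-front keeper

## Task

First pull the keeper's door all the way down by its bar handle. Then stand the transport tube that lies on the bench up on its foot, there on the open bench, let go of it, take it again from above and set it upright and centred on the round pad at the free place beside the two tubes in the keeper. Finally push the door back up until it is fully shut, and leave everything else, the two stored tubes too, standing and lying where it is.

Things in the scene. Friction and masses are not known exactly. Their poses are not given: they have to be found in the camera images.
- door (a joint): angle of the keeper's door: 0 = shut, 1.5 = stop, fully down; may start ajar by up to 0.25. Front and top are one L-shaped door, 6 mm thick, hinged at the bottom front edge: front panel 128 mm high, top panel reaching 118 mm back. Pulling it down opens both. 0.45 kg; stiff hinge (0.6 N m friction): it stays where it is left, moves with 3 to 12 N at the bar
- keeper: white cabinet fixed to the bench, front facing roughly the robot's right (world -y); 136 mm deep (x), 226 wide (y), 143 high shut. Origin: centre of its underside; own -x points out of the front. Grey floor, top 10 mm above the bench; back wall (inner face x = +62 mm), clear end walls (inner faces y = +-107 mm), 134 mm high. Places for tubes at about x = 0, y = -60, 0, +60 mm: two taken, one free
- door_handle (a point): middle of the door's round steel bar, 10 mm thick, 110 mm long along the keeper's y, on a post at each end, 36 mm off the top panel's outer face. Shut: on top of the cabinet, 95 mm behind the hinge line and 167 mm above it. Fully down: about 160 mm out from the hinge line and 106 mm above it. It can be pinched from above all the way and turns between the fingers
- door_hinge (a point): middle of the door's hinge line, which runs along the keeper's y, 66 mm in front of the keeper's centre and 12 mm above the bench. With the door fully down its front panel lies almost level and its top panel stands upright about 128 mm out from this line, up to 130 mm above the bench, the bar on its outer side
- tube: plastic transport tube lying on the open bench at the robot's right: 119 mm long; from its flat foot a white cylinder 36 mm across and 72 mm long, then a grey eight-sided cap (36 mm across flats, 20 mm long, to 92 mm from the foot), a thin neck (8 mm) and a ball knob. About 0.12 kg. Origin: centre of the foot's end face, on the axis; own x runs from foot to knob, up when it stands
- pad: thin flat dark rubber disc, 44 mm across and under 1 mm thick, on the keeper's floor at the free place; origin at its centre, 10 mm above the bench. The nearest stored tube's axis is about 60 mm away, so the gap beside a tube set here is about 24 mm on that side; towards the back wall and the open front there are 44 mm or more free
- stored1: a tube just like tube, standing loose and upright, cap up, in the keeper; origin: centre of its foot; z up
- stored2: a tube just like tube, standing loose and upright, cap up, in the keeper; origin: centre of its foot; z up
- jar: bystander: clear closed jar, 56 mm across, 62 mm high, on the bench; origin at the centre of its underside
- beaker: bystander: glass beaker, 66 mm across, 85 mm high; origin at the centre of its underside
- marker: bystander: white and black marker lying on the bench, 140 mm long, 15 mm thick, along its own x; origin near its middle, underside
- dish: bystander: shallow steel dish 120 x 75 x 22 mm; origin at the centre of its underside
- bench_timer: bystander: small grey bench timer 70 x 55 x 32 mm; origin at the centre of its underside
- tube_knob (a point): centre of the lying tube's ball knob, 18 mm across, on the tube's axis 110 mm from the foot's end face; the cap's end face lies 18 mm behind it. A tube pinched by this ball swings between the fingers, so it can be tipped up on its foot by it with the fingers pointing straight down. When lying it is 18 mm above the bench
Not all that is in view belongs to the job. Leave any purple or red look-alike of the tube alone.

How it is judged:
On the way, in this order (a step that is already met when the one before it is completed fails the run):
1. the door is pulled all the way down (value of joint door above 1.38 rad), for 0.2 s.
2. the tube stands upright on its foot on the open bench, let go and still (angle between tube's own x axis and vertical below 0.08 rad and contact force between the fingers and tube below 0.05 N and linear speed of tube below 0.02 m/s and height (world z) of tube below 0.004 m and horizontal distance between tube and keeper above 0.09 m), for 0.3 s.
3. the tube stands upright on the pad in the keeper, let go, with the door still down (horizontal distance between tube and pad below 0.012 m and height (world z) of tube between 0.006 and 0.014 m and angle between tube's own x axis and vertical below 0.08 rad and contact force between the fingers and tube below 0.05 N and linear speed of tube below 0.02 m/s and value of joint door above 1 rad), for 0.3 s.
At the end, for the whole second after the job is handed in: The tube stands upright (within 0.08 rad) and still on the keeper's floor, its foot centred on the pad within 12 mm, let go; the door is shut (within 0.05 rad); the stored tubes stand upright within 20 mm of where they were and the other things lie within 30 mm of where they were (horizontal distance between tube and pad below 0.012 m and height (world z) of tube between 0.006 and 0.014 m and angle between tube's own x axis and vertical below 0.08 rad and contact force between the fingers and tube below 0.05 N and linear speed of tube below 0.02 m/s and value of joint door below 0.05 rad); the robot touches nothing.
It fails at once if a stored tube is knocked over or moved by more than 20 mm (distance of any of stored1, stored2 from where it was at the start of the episode above 0.02 m or angle between any of stored1, stored2's own z axis and vertical above 0.35 rad).
It fails at once if a bystander on the bench is knocked over or moved by more than 30 mm (distance of any of jar, beaker, marker, dish, bench_timer from where it was at the start of the episode above 0.03 m or angle between any of jar, beaker, marker, dish, bench_timer's own z axis and vertical above 0.5 rad).
It also fails if it takes over 72 s, if anything falls off the work surface, if the arm or the gripper's body presses on something with over 40 N, if the wrist force passes 120 N, or if a joint passes its speed limit or range.

## Robot

A 6-joint arm with a two-finger parallel gripper is mounted at the origin on the work surface. World frame = base frame: x ahead of the robot, y to its left, z up, the work surface at z = 0. Lengths are in m, angles in rad, forces in N, time in s.
With the tool pointing down it reaches from about 0.35 to 0.725 m from the base axis. Payload 4.3 kg.
Tool frame: the origin (TCP) lies midway between the tips of the shut fingers; the grasp point (between the pads) lies 19 mm behind it; z points along the fingers, y is the direction in which the jaws open and shut (so a half turn about z gives the same grasp; the last joint's range is limited). The gripper opens to 85 mm and grips with 20 to 120 N. Pads are 22 mm wide; open, the fingers measure 114 mm over their backs; the gripper's body (76 mm by 85 mm) begins 54 mm behind the grasp point. The pads swing forward as they close: fully open they stand 13 mm farther back than shut.
Start: joints at [-0.11, 0.377, 0.081, 1.274, 0, 1.46], TCP at [0.575, 0, 0.231] pointing down, gripper open.
Joint ranges: [-2.72, 2.72], [-0.84, 1.66], [-1.02, 1.22], [-1.77, 2.12], [-1.37, 1.28], [-3.14, 3.14]. Speed limits (rad/s): [2.57, 2.57, 3.14, 3.14, 3.14, 3.14].

## Interface

Orientations are given as a unit quaternion [w, x, y, z].
In Python, from cell import status, imaging, bot gives the robot as it stands.
- The arm moves only by the shell command python3 -m pendant 'ROWS'. ROWS is JSON, a list that holds one entry, the list of rows, each a list of 7 numbers: the shift along the tool's x, y, z in cm, then the turn, a rotation vector about the tool's x, y, z in degrees, then the opening, from 0 (shut) to 1 (fully open). In form: [[[tx, ty, tz, rx, ry, rz, hand], ...]]. A call has exactly 5 rows; each row shifts and turns the pose as measured when the row begins, along the tool's axes as they then stand; what a row does not reach is not made up. A row lasts 1/10 s, in which the tool goes at most 50 mm and 8.59 degrees, less where a joint would pass 70% of its speed; a pose out of reach is approached as far as the arm can. A call is refused whole if a number of a shift passes 5 or a number of a turn 8.59, either way. A call with a gripper value outside its range is refused whole. The fingers move at their own pace and stop on an object; the grip force is fixed at half the most. Time passes only in rows, so rows that do not move let the fingers close, or fill a call up. It gives the time, the measured TCP pose, the force and the opening at its end, in the units of the state.
- status.get_obs(): the state, without advancing time (a new reading comes with each control period).
- imaging.get_image(name): name is "scene" or "side" or "wrist"; returns a dict with "img" (480x640x3 uint8, red, green, blue), "fovy" (degrees; the focal length in pixels is half the picture's height over the tangent of half this angle, whatever the lens; pixels are square), "cx", "cy" (the principal point, pixels), "rvec" (rotation vector, rad) and "tvec" (3), from world to camera coordinates, as OpenCV has them; the wrist camera has in their place "T_tool_cam" (4x4, takes a point from camera to tool coordinates, whose origin is the TCP and whose axes are the flange's). Camera axes: x right, y down, z forward; pixel columns grow to the right and rows downward; lengths in m; the calibration is good to about 2 mm. The wrist camera is an equidistant fisheye: a pixel r from the principal point sees the ray r / f radians off the axis. A picture is of the moment at which its call begins: read the wrist's pose just before it. There is no depth.
- bot.close_job(): hands the job in, once; it reports no verdict.
Trained networks look in a picture, given as the dict that the camera call returned (one of the last four; its "shot" number tells which), for a name from the list of things; names that differ only in an ending like _2 or _b are one class to them, and where a whole thing is asked for, a point or a joint stands for the part that bears it (a point fixed in the world has none). Each returns a list of dicts, best first, with "conf" (0 to 1); they miss things now and then, are a little off and sometimes report something else, mostly with a low value. They report only what shows in the picture. A call takes as long as a camera call. They do not tell look-alikes from the thing itself.
- imaging.masks_of(picture, label): "pixels" (480x640 bool, what is visible of it) and "pixel" ([column, row] in pixels, amid what is visible of it).
- imaging.tip_of(picture, label): "pixel" ([column, row] in pixels: a listed point, or the origin of a listed thing).
The state is a dict: "t": time; "joint_pos": joint angles; "qd": joint speeds; "effort": joint torques, N m; "position": TCP position; "ee_rot": TCP orientation; "wrist_force": force on the tool from outside, world axes, zero at the start; "wrist_torque": the same for the moment, N m; "grip_width": finger opening in m.
Only numpy, scipy, OpenCV 4.12 (cv2) and the standard library are available. Lean on these libraries where they do the work, as an engineer would, in place of code of your own. Each camera call takes 0.05 s, during which the arm holds its last target.

## Working session

There is one attempt and no reset: what is moved stays moved. The work goes in short steps, Python scripts to look and compute and a shell command to move; the robot and the scene stay as the last step left them, time stands still between calls to the robot, and variables do not carry over. Pictures are saved under pics/ and viewed, and the job is handed in when it is done.

```bash
ls; mkdir -p pics
cat > h.py <<'E'
import numpy as np, cv2
from cell import status, imaging, bot
from scipy.spatial.transform import Rotation as R
def save(p,n): cv2.imwrite('pics/'+n,cv2.cvtColor(p['img'],cv2.COLOR_RGB2BGR))
def K(p):
    f=240/np.tan(np.radians(p['fovy'])/2); return np.array([[f,0,p['cx']],[0,f,p['cy']],[0,0,1]])
def ray(p,px):
    Rm=cv2.Rodrigues(np.array(p['rvec'],float))[0]; t=np.array(p['tvec'],float)
    d=np.linalg.inv(K(p))@np.array([px[0],px[1],1.]); return -Rm.T@t, Rm.T@d/np.linalg.norm(d)
def onz(p,px,z):
    o,d=ray(p,px); return o+d*(z-o[2])/d[2]
def tri(rs):
    A=np.zeros((3,3));b=np.zeros(3)
    for o,d in rs:
        M=np.eye(3)-np.outer(d,d);A+=M;b+=M@o
    x=np.linalg.solve(A,b); return x,[np.linalg.norm((np.eye(3)-np.outer(d,d))@(x-o)) for o,d in rs]
def proj(p,X):
    Rm=cv2.Rodrigues(np.array(p['rvec'],float))[0]
    return cv2.projectPoints(np.array(X,float).reshape(-1,3),np.array(p['rvec'],float),np.array(p['tvec'],float),K(p),None)[0].reshape(-1,2)
def wray(p,px,o):
    f=240/np.tan(np.radians(p['fovy'])/2); v=np.array([px[0]-p['cx'],px[1]-p['cy']]);r=np.linalg.norm(v);th=r/f
    d=np.array([*(v/max(r,1e-9)*np.sin(th)),np.cos(th)]); T=np.array(p['T_tool_cam'])
    q=o['ee_rot'];Rt=R.from_quat([q[1],q[2],q[3],q[0]]).as_matrix()
    return Rt@T[:3,3]+np.array(o['position']), Rt@T[:3,:3]@d
E
python3 - <<'E'
from h import *
o=status.get_obs();print(o)
for n in ['scene','side','wrist']:
    p=imaging.get_image(n);save(p,n+'0.png');print({k:v for k,v in p.items() if k!='img'})
    for l in ['door_handle','door_hinge','tube','tube_knob','pad','stored1','keeper','jar','beaker','marker','dish','bench_timer']:
        r=imaging.tip_of(p,l)
        print(n,l,[(np.round(a['pixel'],1).tolist(),round(a['conf'],2), np.round(onz(p,a['pixel'],0),3).tolist()[:2] if n!='wrist' else '') for a in r[:4]])
E
```

```text
pics
{'t': 0.0, 'joint_pos': array([-1.10310176e-01,  3.78075778e-01,  7.96505461e-02,  1.27440756e+00,
       -2.18470543e-05,  1.46052145e+00]), 'qd': array([-7.37966189e-04, -4.21308097e-04,  1.02858207e-04, -6.81943774e-04,
        9.47806844e-05,  1.00084858e-03]), 'effort': array([ 5.03441061e-04, -4.63600910e+01,  2.69876987e+01,  2.07655923e-02,
       -6.74222474e-05, -6.15417605e-06]), 'position': array([5.74350930e-01, 6.52694251e-05, 2.30363168e-01]), 'ee_rot': array([-7.88046012e-04,  7.07118886e-01,  7.07093943e-01, -6.44901292e-04]), 'wrist_force': array([ 0.07845957, -0.25602736,  0.330297  ]), 'wrist_torque': array([-0.02603461, -0.03123036, -0.0050338 ]), 'grip_width': 0.08545073118436192}
{'fovy': 53.29923230099613, 'cx': 316.315001039974, 'cy': 239.52474667937173, 'rvec': array([ 2.81172339, -0.21718261,  0.0385803 ]), 'tvec': array([-0.54194381,  0.09079173,  1.23260628]), 'shot': 1}
scene door_handle [([307.4, 144.7], 0.86, [0.569, 0.295])]
scene door_hinge []
scene tube [([305.1, 423.6], 0.98, [0.454, -0.434]), ([315.1, 345.3], 0.9, [0.505, -0.259]), ([252.3, 3
[... 1652 characters left out ...]
42, 'T_tool_cam': array([[ 1.29553830e-04, -9.66137979e-01, -2.58025944e-01,
         6.44377893e-02],
       [ 9.99999875e-01,  2.49939499e-04, -4.33763472e-04,
         5.91142735e-04],
       [ 4.83566239e-04, -2.58025856e-01,  9.66137891e-01,
        -1.43122705e-01],
       [ 0.00000000e+00,  0.00000000e+00,  0.00000000e+00,
         1.00000000e+00]]), 'shot': 3}
wrist door_handle []
wrist door_hinge []
wrist tube []
wrist tube_knob []
wrist pad []
wrist stored1 []
wrist keeper [([295.7, 25.2], 0.6, '')]
wrist jar [([265.1, 308.9], 0.86, '')]
wrist beaker [([444.2, 281.4], 0.57, ''), ([265.4, 306.6], 0.26, '')]
wrist marker [([434.5, 383.8], 0.73, '')]
wrist dish []
wrist bench_timer []
```

View pics/scene0.png

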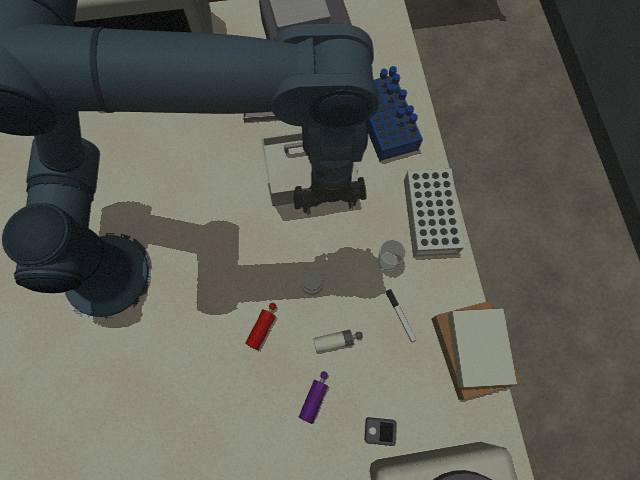

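View pics/side0.png

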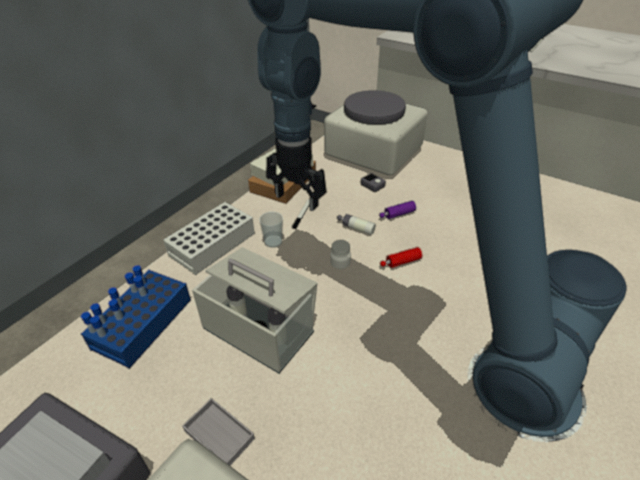

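View pics/wrist0.png

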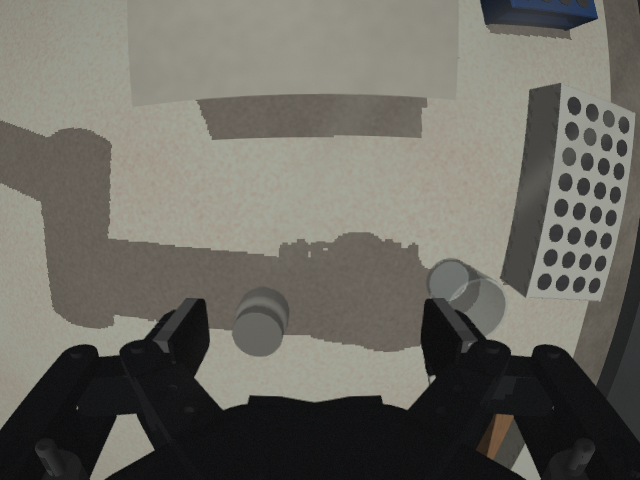

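```bash
python3 -m pendant '[[[0,0,0,0,0,-8.5,1],[0,0,0,0,0,-8.5,1],[0,0,0,0,0,-8.5,1],[0,0,0,0,0,-8.5,1],[0,0,0,0,0,-8.5,1]]]'; python3 -m pendant '[[[0,0,0,0,0,-8.5,1],[0,0,0,0,0,-8.5,1],[0,0,0,0,0,-8.5,1],[0,0,0,0,0,-8.5,1],[0,0,0,0,0,-8.5,1]]]'
python3 - <<'E'
from h import *
o=status.get_obs();print(o['t'],o['joint_pos'],o['position'],R.from_quat(np.roll(o['ee_rot'],-1)).as_matrix().round(2))
ps=[imaging.get_image(n) for n in ['scene','side','wrist']]
for p,n in zip(ps,'abc'): save(p,n+'1.png')
for l in ['door_handle','door_hinge','tube','tube_knob','pad','stored1','keeper','jar']:
    rs=[imaging.tip_of(p,l)[:2] for p in ps]
    for n,r in zip('ABW',rs): print(l,n,[(np.round(a['pixel'],1).tolist(),round(a['conf'],2)) for a in r])
    try:
        A=ray(ps[0],rs[0][0]['pixel']);B=ray(ps[1],rs[1][0]['pixel']);print(tri([A,B]))
    except Exception as e: pass
E
```

```text
t: 2.45
position: [0.575, 0.0, 0.2313]
ee_rot: [0.0, 0.397, 0.918, 0.0]
wrist_force: [0.6, 0.1, 0.6]
grip_width: 0.0853
t: 2.95
position: [0.5751, 0.0, 0.2313]
ee_rot: [0.0, 0.033, 0.999, -0.0]
wrist_force: [0.8, -0.9, 0.6]
grip_width: 0.0854
2.95 [-1.10276018e-01  3.77324102e-01  8.10415352e-02  1.27439873e+00
 -9.99424565e-06 -4.40269924e-02] [5.75056224e-01 1.04993667e-05 2.31331712e-01] [[-1.    0.07  0.  ]
 [ 0.07  1.   -0.  ]
 [-0.   -0.   -1.  ]]
door_handle A [([398.6, 319.6], 0.72), ([310.6, 141.7], 0.68)]
door_handle B [([250.7, 268.3], 0.83)]
door_handle W [([615.4, 224.7], 0.85)]
(array([ 0.82697807, -0.15993739, -0.24777664]), [np.float64(0.06609902121743247), np.float64(0.0660990212174326)])
door_hinge A [([313.4, 199.2], 0.93)]
door_hinge B [([275.9, 306.2], 0.66)]
door_hinge W [([437.5, 191.2], 0.86)]
(array([0.55948586, 0.12079169, 0.01490579]), [np.float64(0.00018040382280379408), np.float64(0.00018040382280387244)])
tube A [([315.7, 348.1], 0.9), ([304.1, 421.9], 0.86)]
tube B [([370.9, 225.0], 0.73), ([419.2, 252.4], 0.67)]
tube W [([77.6, 173.5], 0.86), ([82.5, 3
[... 466 characters left out ...]
0.39)]
pad W []
stored1 A [([315.2, 345.7], 0.36)]
stored1 B [([237.5, 313.3], 0.69), ([278.2, 340.5], 0.62)]
stored1 W []
(array([ 0.65150185, -0.09412724, -0.25876907]), [np.float64(0.19845534414304566), np.float64(0.19845534414304553)])
keeper A [([314.3, 177.7], 0.63)]
keeper B [([255.3, 331.4], 0.84)]
keeper W [([490.5, 187.2], 0.57)]
(array([ 0.57062738,  0.19377613, -0.01063508]), [np.float64(0.0029990644439938817), np.float64(0.0029990644439939237)])
jar A [([311.2, 286.0], 0.88)]
jar B [([340.3, 261.4], 0.78), ([257.2, 330.3], 0.48)]
jar W [([207.9, 167.2], 0.87)]
(array([ 0.51871969, -0.11027671,  0.00100282]), [np.float64(0.0007876342975498959), np.float64(0.0007876342975498608)])
```

View pics/c1.png

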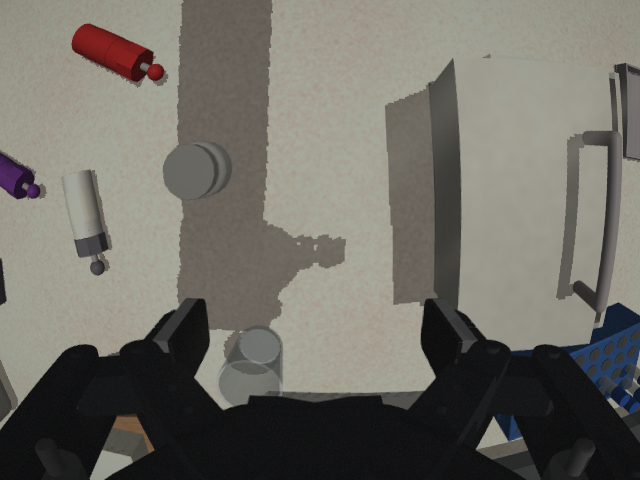

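View pics/a1.png

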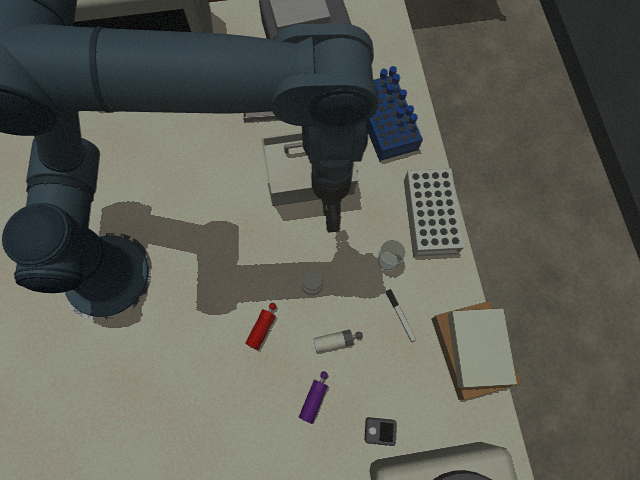

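Run:
```python
from h import *
o=status.get_obs()
A,B=[imaging.get_image(n) for n in ['scene','side']]
W=imaging.get_image('wrist')
a=ray(A,(310.6,141.7));b=ray(B,(250.7,268.3));w=wray(W,(615.4,224.7),o)
print('handle',tri([a,b]),tri([b,w]),tri([a,b,w]))
a=ray(A,(313.4,199.2));b=ray(B,(275.9,306.2));w=wray(W,(437.5,191.2),o)
print('hinge',tri([a,b]),tri([b,w]),tri([a,b,w]))
# keeper orientation: project candidates for checking door edges
```

```text
handle (array([0.56113388, 0.18746374, 0.19864403]), [np.float64(0.0031207598259896142), np.float64(0.003120759825989897)]) (array([0.55725577, 0.18747136, 0.19957813]), [np.float64(0.00015712180057744874), np.float64(0.0001571218005773517)]) (array([0.55972189, 0.18789449, 0.19912094]), [np.float64(0.004167731991205778), np.float64(0.0022801859132236166), np.float64(0.00217954605316817)])
hinge (array([0.55948586, 0.12079169, 0.01490579]), [np.float64(0.00018040382280379408), np.float64(0.00018040382280387244)]) (array([0.55812731, 0.12309384, 0.01824329]), [np.float64(0.00041693957348779514), np.float64(0.0004169395734878202)]) (array([0.55893758, 0.12197869, 0.0162458 ]), [np.float64(0.0017401179676490282), np.float64(0.00025921179338606965), np.float64(0.001901994907899888)])
```

Run:
```python
from h import *
o=status.get_obs()
W=imaging.get_image('wrist'); A=imaging.get_image('scene')
def wz(px,z):
    c,d=wray(W,px,o); return (c+d*(z-c[2])/d[2]).round(4)
print(wz((615,136),.198),wz((602,308),.198), wz((618,200),.198))
print('front edge',wz((454,60),.147),wz((462,343),.147))
print('tube foot/knob', wz((77,175),.018),wz((97,267),.018), wz((97,267),.018)-wz((77,175),.018), onz(A,(359.5,335.5),.018),onz(A,(315,343.5),.018))
print('jar',wz((210,160),0))
for l in ['beaker','marker','dish','bench_timer']:
  for p in [A]:
    r=imaging.tip_of(p,l); print(l,[(onz(p,a['pixel'],0).round(3),round(a['conf'],2)) for a in r[:1]])
```

```text
[0.5029 0.1852 0.198 ] [0.6145 0.1885 0.198 ] [0.5422 0.1898 0.198 ]
front edge [0.4563 0.0964 0.147 ] [0.6539 0.1032 0.147 ]
tube foot/knob [ 0.5062 -0.2592  0.018 ] [ 0.613  -0.2535  0.018 ] [0.1068 0.0057 0.    ] [ 0.61546136 -0.25454782  0.018     ] [ 0.50520054 -0.25682183  0.018     ]
jar [ 0.5121 -0.1037  0.    ]
beaker [(array([ 0.719, -0.077,  0.   ]), 0.92)]
marker [(array([ 0.727, -0.228,  0.   ]), 0.66)]
dish [(array([0.466, 0.434, 0.   ]), 0.81)]
bench_timer [(array([ 0.627, -0.472,  0.   ]), 0.8)]
```

```bash
python3 -m pendant '[[[1,4,-1,0,0,-5.5,1],[0.6,4.5,0,0,0,0,1],[0,4.5,0,0,0,0,1],[0,4,0,0,0,0,1],[0,1.5,0,0,0,0,1]]]'
python3 - <<'E'
from h import *
o=status.get_obs();print(o['t'],o['joint_pos'],o['position'],R.from_quat(np.roll(o['ee_rot'],-1)).as_matrix().round(3))
p=imaging.get_image('wrist');save(p,'c2.png')
print(imaging.tip_of(p,'door_handle')[:1])
E
```

```text
t: 5.25
position: [0.5592, 0.1882, 0.2416]
ee_rot: [0.001, -0.01, 1.0, -0.0]
wrist_force: [-0.6, 0.3, 0.1]
grip_width: 0.0855
5.25 [ 2.17477249e-01  4.05643873e-01  1.49515187e-01  1.31313667e+00
 -7.47854542e-04  1.97893532e-01] [0.55918191 0.18815259 0.24156709] [[-1.    -0.02   0.002]
 [-0.02   1.    -0.   ]
 [-0.002 -0.    -1.   ]]
[{'pixel': [319.5, 268.7], 'conf': 0.93}]
```

View pics/c2.png

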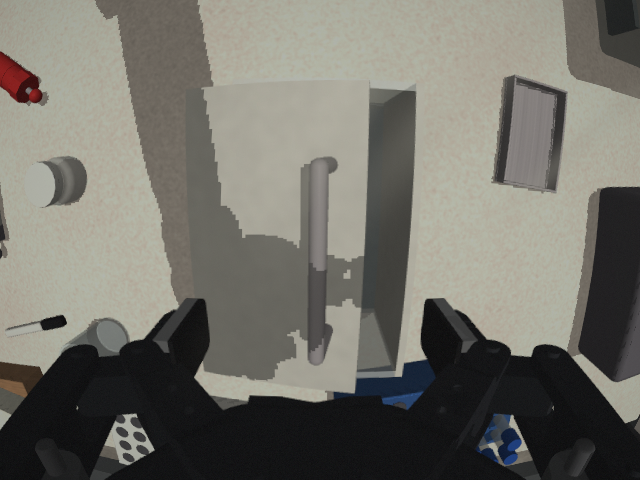

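```bash
python3 -m pendant '[[[0,0,3,0,0,0,1],[0,0,2.6,0,0,0,1],[0,0,0,0,0,0,0.3],[0,0,0,0,0,0,0],[0,0,0,0,0,0,0]]]'; python3 -m pendant '[[[0,0,0,0,0,0,0],[0,0,0,0,0,0,0],[0,0,0,0,0,0,0],[0,0,0,0,0,0,0],[0,0,0,0,0,0,0]]]'
```

```text
t: 5.85
position: [0.5617, 0.1815, 0.1865]
ee_rot: [0.003, -0.007, 1.0, -0.002]
wrist_force: [0.3, 0.2, -0.5]
grip_width: 0.0442
t: 6.35
position: [0.5634, 0.1821, 0.1898]
ee_rot: [0.005, -0.007, 1.0, -0.0]
wrist_force: [-0.2, 0.4, -1.3]
grip_width: 0.0073
```

Run:
```python
from h import *
o=status.get_obs();print(o['t'],o['joint_pos'],o['position'],o['grip_width'])
p=imaging.get_image('wrist');save(p,'c3.png')
```

```text
6.35 [ 0.20702617  0.4173477   0.03342147  1.17771938 -0.00277673  0.19319534] [0.56340222 0.18213407 0.18983292] 0.007310403226644408
```

View pics/c3.png

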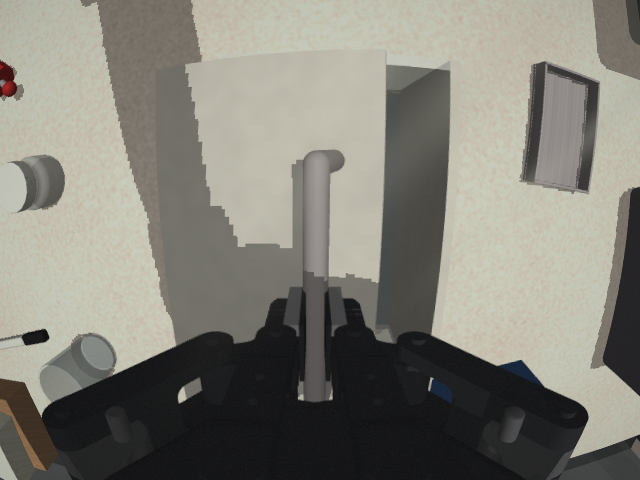

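```bash
python3 -m pendant '[[[0,-1.6,-0.45,0,0,0,0],[0,-1.65,-0.3,0,0,0,0],[0,-1.67,-0.15,0,0,0,0],[0,-1.67,0,0,0,0,0],[0,-1.67,0.1,0,0,0,0]]]'
cat > d.py <<'E'
from h import *
o=status.get_obs()
H=np.array([.5585,.122,.0145]);b=np.array(o['position'])-H;b[2]+=.015
u=np.array([-.03,1]);back=b[:2]@u
print(o['t'],o['position'].round(4),'r',np.hypot(back,b[2]).round(4),'phi',np.degrees(np.arctan2(back,b[2])).round(1),o['wrist_force'].round(1),R.from_quat(np.roll(o['ee_rot'],-1)).as_matrix().round(3)[:,1:],o['grip_width'].round(4))
E
python3 d.py
```

```text
t: 6.9
position: [0.5638, 0.1013, 0.1979]
ee_rot: [0.004, -0.009, 1.0, 0.005]
wrist_force: [3.5, 5.0, -12.3]
grip_width: 0.0069Traceback (most recent call last):
  File "d.py", line 5, in <module>
    print(o['t'],o['position'].round(4),'r',np.hypot(back,b[2]).round(4),'phi',np.degrees(np.arctan2(back,b[2])).round(1),o['wrist_force'].round(1),R.from_quat(np.roll(o['ee_rot'],-1)).as_matrix().round(3)[:,1:],o['grip_width'].round(4))
                                                                                                                                                                                                                    ^^^^^^^^^^^^^^^^^^^^^
AttributeError: 'float' object has no attribute 'round'
```

```bash
sed -i "s/,o\['grip_width'\].round(4)//" d.py; python3 -m pendant '[[[0,-1.65,0.25,0,0,0,0],[0,-1.63,0.4,0,0,0,0],[0,-1.6,0.54,0,0,0,0],[0,-1.54,0.66,0,0,0,0],[0,-1.47,0.8,0,0,0,0]]]'
python3 d.py
```

```text
t: 7.4
position: [0.5643, 0.021, 0.1694]
ee_rot: [0.004, -0.009, 1.0, 0.012]
wrist_force: [1.6, 7.7, -1.5]
grip_width: 0.0068
7.4 [0.5643 0.021  0.1694] r 0.1977 phi -30.8 [ 1.6  7.7 -1.5] [[-0.018  0.008]
 [ 1.     0.023]
 [ 0.023 -1.   ]]
```

```bash
python3 -m pendant '[[[0,-1.4,0.93,0,0,0,0],[0,-1.35,1.06,0,0,0,0],[0,-1.25,1.2,0,0,0,0],[0,-1.15,1.3,0,0,0,0],[0,-1.0,1.3,0,0,0,0]]]'
python3 d.py
```

```text
t: 7.9
position: [0.5662, -0.0334, 0.114]
ee_rot: [0.008, -0.01, 1.0, 0.026]
wrist_force: [2.7, 44.8, 52.1]
grip_width: 0.0064
7.9 [ 0.5662 -0.0334  0.114 ] r 0.1932 phi -53.7 [ 2.7 44.8 52.1] [[-0.021  0.015]
 [ 0.998  0.052]
 [ 0.052 -0.999]]
```

```bash
python3 -m pendant '[[[0,0,0,0,0,0,0],[0,0,0,0,0,0,0],[0,0,0,0,0,0,0],[0,0,0,0,0,0,0],[0,0,0,0,0,0,0]]]'
python3 d.py;python3 - <<'E'
from h import *
for n in ['side','wrist','scene']:
    p=imaging.get_image(n);save(p,n+'4.png'); print(n,imaging.tip_of(p,'door_handle')[:2])
    if n!='wrist':
      y=np.array([1,.03,0]);H=np.array([.5585,.122,.0145])
      for a in (1.3,1.38,1.5):
        ph=np.radians(29.6)-a; print(a,proj(p,H+.192*(np.sin(ph)*np.array([-.03,1,0])+np.cos(ph)*np.array([0,0,1]))))
E
```

```text
t: 8.4
position: [0.5659, -0.0324, 0.1134]
ee_rot: [0.009, -0.012, 0.999, 0.029]
wrist_force: [2.3, 4.5, -4.4]
grip_width: 0.0068
8.4 [ 0.5659 -0.0324  0.1134] r 0.1921 phi -53.6 [ 2.3  4.5 -4.4] [[-0.025  0.017]
 [ 0.998  0.059]
 [ 0.059 -0.998]]
side [{'pixel': [260.8, 328.3], 'conf': 0.63}, {'pixel': [311.8, 237.1], 'conf': 0.57}]
1.3 [[305.20716093 232.8847084 ]]
1.38 [[307.69767084 234.05609257]]
1.5 [[310.94556134 236.60548027]]
wrist [{'pixel': [318.5, 300.1], 'conf': 0.57}]
scene [{'pixel': [323.4, 241.5], 'conf': 0.94}]
1.3 [[323.32477245 228.36817889]]
1.38 [[324.08441085 234.11539364]]
1.5 [[325.05161926 242.09042445]]
```

View pics/side4.png

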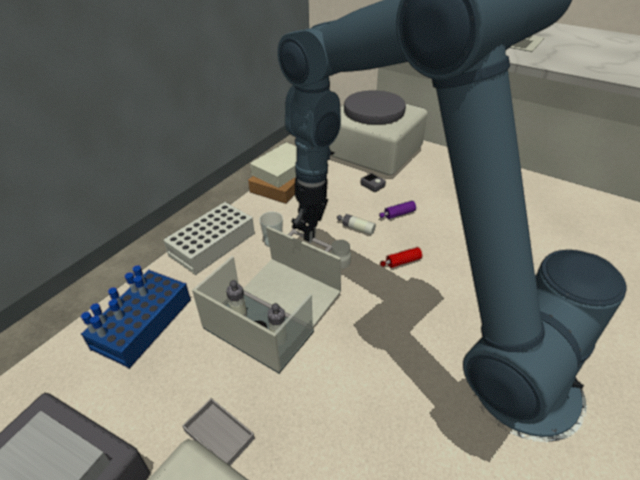

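View pics/wrist4.png

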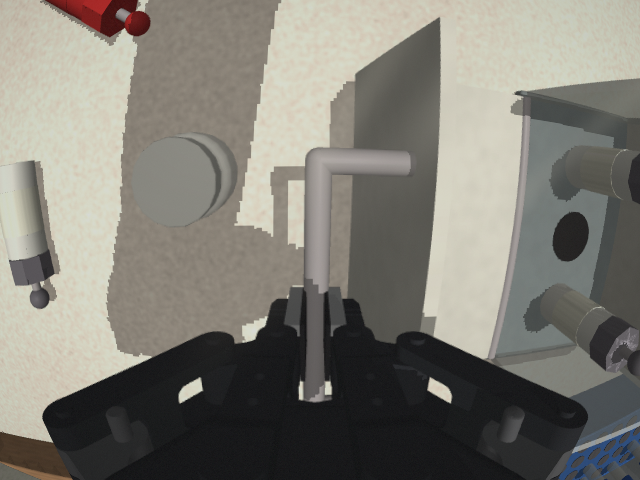

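```bash
python3 -m pendant '[[[0,0,0,0,0,0,0.3],[0,0,0,0,0,0,0.3],[0,0,0,0,0,0,0.3],[0,0,-2,0,0,0,0.3],[0,0,-4,0,0,0,0.3]]]';python3 -m pendant '[[[0,-2,-3,3.4,1,0,0.5],[0,-4,0,0,0,0,0.6],[0,-4.5,0,0,0,0,0.8],[0,-4.5,0,0,0,0,1],[0,-2,0,0,0,0,1]]]'
python3 d.py;python3 - <<'E'
from h import *
o=status.get_obs();print(o['joint_pos'].round(2))
W=imaging.get_image('wrist');save(W,'w5.png'); B=imaging.get_image('side');A=imaging.get_image('scene');save(A,'a5.png')
for l in ['tube','tube_knob','door_handle']:
    for n,p in zip('WBA',(W,B,A)): print(n,l,[(np.round(a['pixel'],1).tolist(),round(a['conf'],2)) for a in imaging.tip_of(p,l)[:4]])
E
```

```text
t: 9.2
position: [0.5601, -0.0409, 0.1687]
ee_rot: [0.003, -0.011, 1.0, 0.025]
wrist_force: [0.8, -0.1, -0.8]
grip_width: 0.0255
t: 9.7
position: [0.5669, -0.2202, 0.2096]
ee_rot: [-0.0, -0.014, 1.0, -0.011]
wrist_force: [0.3, 0.4, 0.5]
grip_width: 0.0857
9.7 [ 0.5669 -0.2202  0.2096] r 0.4017 phi -58.5 [0.3 0.4 0.5] [[-0.028 -0.   ]
 [ 0.999 -0.022]
 [-0.022 -1.   ]]
[-0.46  0.44  0.13  1.24 -0.02 -0.49]
W tube [([280.8, 147.8], 0.97)]
B tube [([372.0, 223.6], 0.91), ([413.9, 207.2], 0.66), ([417.8, 250.6], 0.61)]
A tube [([303.8, 420.1], 0.89), ([252.4, 343.7], 0.86), ([316.5, 343.8], 0.68)]
W tube_knob [([287.6, 266.0], 0.96), ([198.8, 159.6], 0.86), ([403.7, 59.7], 0.6)]
B tube_knob [([375.7, 217.0], 0.7), ([385.3, 260.8], 0.61), ([256.1, 329.4], 0.61), ([338.2, 218.7], 0.58)]
A tube_knob [([358.4, 331.3], 0.87), ([274.9, 302.6], 0.85), ([324.6, 379.7], 0.78)]
W door_handle [([567.1, 246.3], 0.56)]
B door_handle [([311.9, 237.7], 0.71)]
A door_handle [([399.4, 318.9], 0.51)]
```

View pics/w5.png

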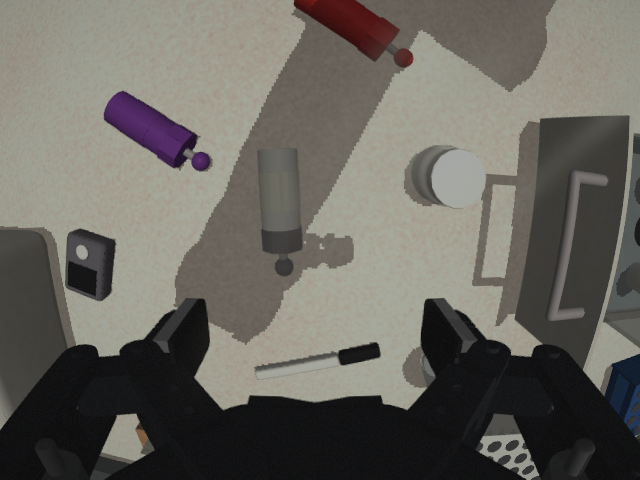

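View pics/a5.png

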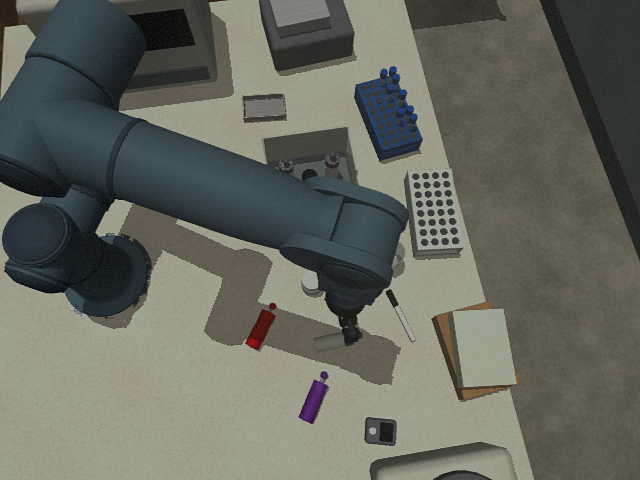

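Run:
```python
from h import *
o=status.get_obs()
W=imaging.get_image('wrist');A=imaging.get_image('scene')
def wz(px,z):
    c,d=wray(W,px,o); return (c+d*(z-c[2])/d[2])
k=wz((284.5,267),.018)
f=wz((278,148),.036);f2=wz((262,152),.018);f3=wz((298,150),.018)
print(k,f,f2,f3)
m=[a for a in imaging.masks_of(W,'tube')][:1]
for a in m:
    q=np.argwhere(a['pixels'])[:,::-1].astype(np.float32);print(len(q),q.min(0),q.max(0))
    P=np.array([wz(x,.018)[:2] for x in q[::7]]);c=P.mean(0);u,s,vt=np.linalg.svd(P-c);print('axis',vt[0],np.degrees(np.arctan2(vt[0][1],vt[0][0])),'c',c)
    t=(P-c)@vt[0];print(t.min(),t.max())
print('scene',onz(A,(359,335),.018), tri([wray(W,(284.5,267),o),ray(A,(359,335))]))
```

```text
[ 0.61380026 -0.24634594  0.018     ] [ 0.50271796 -0.25192472  0.036     ] [ 0.5065061  -0.26845472  0.018     ] [ 0.50416599 -0.23604162  0.018     ]
4557 [251. 147.] [295. 275.]
axis [0.99776749 0.06678357] 3.8292668691020517 c [ 0.55465471 -0.25729233]
-0.05290103442770546 0.06665833004317603
scene [ 0.61447462 -0.25317367  0.018     ] (array([ 0.61789849, -0.24957819,  0.00076192]), [np.float64(0.002264283600150473), np.float64(0.00226428360015027)])
```

Run:
```python
from h import *
o=status.get_obs();print(o['position'],o['qd'].round(3))
W=imaging.get_image('wrist')
def wz(px,z):
    c,d=wray(W,px,o); return (c+d*(z-c[2])/d[2])
for l in ['tube','tube_knob']: 
  for a in imaging.tip_of(W,l)[:2]: print(l,a, wz(a['pixel'],.018))
for a in imaging.masks_of(W,'tube')[:1]:
    q=np.argwhere(a['pixels'])[:,::-1].astype(np.float32);print(len(q),q.min(0),q.max(0))
    P=np.array([wz(x,.018)[:2] for x in q[::7]]);c=P.mean(0);u,s,vt=np.linalg.svd(P-c);print('axis',vt[0],np.degrees(np.arctan2(vt[0][1],vt[0][0])),'c',c)
```

```text
[ 0.56716541 -0.2153161   0.2090918 ] [-0.004 -0.001  0.001  0.003 -0.     0.   ]
tube {'pixel': [109.8, 105.1], 'conf': 0.91} [ 0.454725   -0.42694575  0.018     ]
tube {'pixel': [275.6, 147.6], 'conf': 0.72} [ 0.50239907 -0.25657199  0.018     ]
tube_knob {'pixel': [199.6, 160.9], 'conf': 0.96} [ 0.51448906 -0.3279042   0.018     ]
tube_knob {'pixel': [400.6, 58.2], 'conf': 0.76} [ 0.41440891 -0.1469294   0.018     ]
4550 [252. 148.] [296. 275.]
axis [0.9985297  0.05420735] 3.107375409763057 c [ 0.55546368 -0.25712873]
```

Run:
```python
from h import *
o=status.get_obs();print(o['position'],o['qd'].round(3))
W=imaging.get_image('wrist')
c,d=wray(W,(0,0),o);print(W['T_tool_cam'].round(3).tolist(), c)
im=W['img'][130:290,220:340].copy()
im=cv2.resize(im,None,fx=5,fy=5,interpolation=cv2.INTER_NEAREST)[:, :600]
cv2.imwrite('pics/z6.png',cv2.cvtColor(cv2.convertScaleAbs(im,alpha=1.6),cv2.COLOR_RGB2BGR)[200:800])
def wz(px,z):
    c,d=wray(W,px,o); return (c+d*(z-c[2])/d[2])
for a in imaging.masks_of(W,'tube')[:3]:
    m=a['pixels'];rows=np.where(m.any(1))[0];print(a['conf'],rows.min(),rows.max())
    if 250<a['pixel'][0]<310:
        for r in range(rows.min(),rows.max()+1,8):
            cc=np.where(m[r])[0];print(r,cc.min(),cc.max(),wz(((cc.min()+cc.max())/2,r),.018).round(4))
```

```text
[ 0.56710466 -0.21561883  0.20904851] [-0.    -0.001 -0.     0.     0.001 -0.001]
[[0.0, -0.966, -0.258, 0.065], [1.0, 0.0, 0.0, -0.001], [-0.0, -0.258, 0.966, -0.143], [0.0, 0.0, 0.0, 1.0]] [ 0.50274412 -0.21569219  0.35225665]
0.94 91 171
0.88 0 66
0.55 148 275
148 274 290 [ 0.5026 -0.2511  0.018 ]
156 252 291 [ 0.51   -0.2604  0.018 ]
164 253 292 [ 0.5172 -0.2593  0.018 ]
172 253 293 [ 0.5244 -0.2588  0.018 ]
180 253 293 [ 0.5317 -0.2586  0.018 ]
188 254 293 [ 0.539  -0.2581  0.018 ]
196 254 294 [ 0.5463 -0.2575  0.018 ]
204 254 294 [ 0.5537 -0.2574  0.018 ]
212 255 294 [ 0.5611 -0.2569  0.018 ]
220 256 294 [ 0.5686 -0.2564  0.018 ]
228 256 295 [ 0.5761 -0.2559  0.018 ]
236 256 296 [ 0.5837 -0.2553  0.018 ]
244 256 296 [ 0.5914 -0.2553  0.018 ]
252 261 287 [ 0.5993 -0.2572  0.018 ]
260 271 285 [ 0.607  -0.2533  0.018 ]
268 270 287 [ 0.615  -0.2528  0.018 ]
```

View pics/z6.png

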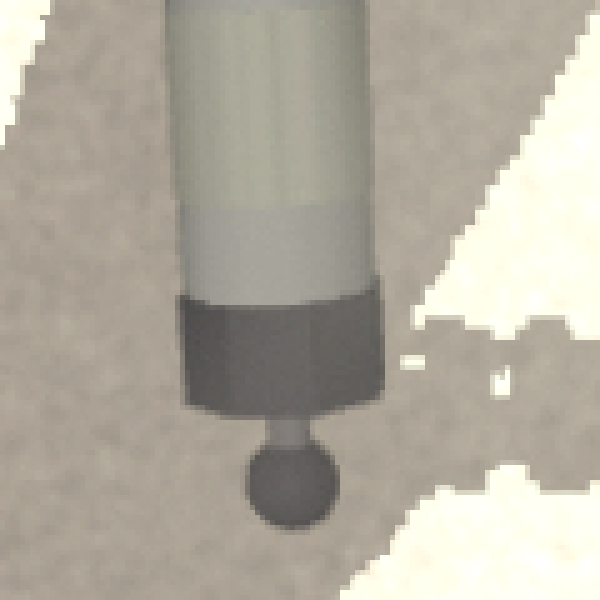

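```bash
python3 -m pendant '[[[-2,-2,2,-1.25,0,-2,1],[-2.2,-2,3,0,0,0,1],[0,0,4,0,0,0,1],[0,0,0,0,0,0,1],[0,0,0,0,0,0,1]]]';
python3 d.py;python3 - <<'E'
from h import *
o=status.get_obs()
W=imaging.get_image('wrist');save(W,'w7.png')
def wz(px,z):
    c,d=wray(W,px,o); return (c+d*(z-c[2])/d[2])
for a in imaging.tip_of(W,'tube_knob')[:3]: print(a, wz(a['pixel'],.018))
E
```

```text
t: 11.25
position: [0.6133, -0.2555, 0.1194]
ee_rot: [0.001, -0.034, 0.999, 0.001]
wrist_force: [-0.7, 0.4, 1.6]
grip_width: 0.0853
11.25 [ 0.6133 -0.2555  0.1194] r 0.3976 phi -72.4 [-0.7  0.4  1.6] [[-0.067  0.002]
 [ 0.998  0.002]
 [ 0.002 -1.   ]]
{'pixel': [211.2, 91.3], 'conf': 0.96} [ 0.51320966 -0.33145626  0.018     ]
{'pixel': [319.8, 242.9], 'conf': 0.62} [ 0.61216908 -0.25255072  0.018     ]
```

View pics/w7.png

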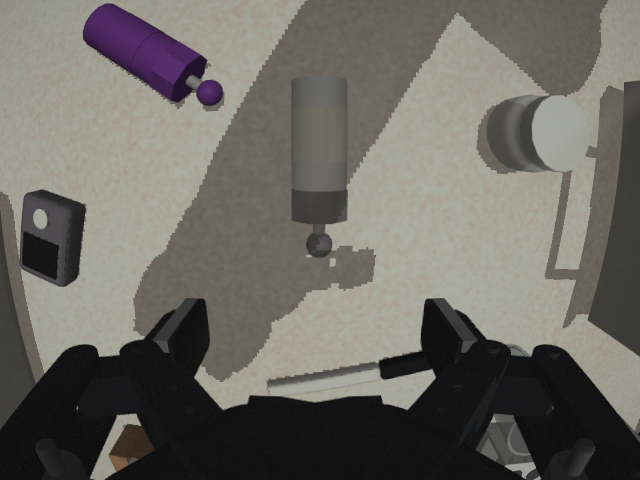

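```bash
python3 -m pendant '[[[0,0.3,4,0,0,0,1],[0,0,4,0,0,0,1],[0,0,2,0,0,0,0.8],[0,0,0,0,0,0,0.6],[0,0,0,0,0,0,0.6]]]'; python3 d.py
```

```text
t: 11.85
position: [0.6222, -0.2554, 0.0324]
ee_rot: [0.011, -0.034, 0.999, -0.004]
wrist_force: [0.1, -0.3, -0.1]
grip_width: 0.0512
11.85 [ 0.6222 -0.2554  0.0324] r 0.3808 phi -85.0 [ 0.1 -0.3 -0.1] [[-0.069  0.022]
 [ 0.998 -0.008]
 [-0.01  -1.   ]]
```

```bash
python3 -m pendant '[[[0,0,0,0,0,0,0.6],[0,0,0,0,0,0,0.6],[0,0,0,0,0,0,0.6],[0,0,0,0,0,0,0.6],[0,0,0,0,0,0,0.6]]]'; python3 d.py
```

```text
t: 12.35
position: [0.627, -0.2578, 0.0409]
ee_rot: [0.016, -0.035, 0.999, -0.008]
wrist_force: [-0.5, 0.6, -0.6]
grip_width: 0.0513
12.35 [ 0.627  -0.2578  0.0409] r 0.3841 phi -83.8 [-0.5  0.6 -0.6] [[-0.069  0.033]
 [ 0.997 -0.014]
 [-0.016 -0.999]]
```

```bash
python3 -m pendant '[[[1.3,0.6,1,-0.8,1.9,0,0.6],[0,0,0.8,0,0,0,0.6],[0,0,0.7,0,0,0,0.6],[0,0,0.5,0,0,0,0.6],[0,0,0,0,0,0,0.6]]]'; python3 d.py
```

```text
t: 12.85
position: [0.6115, -0.2519, 0.0063]
ee_rot: [-0.003, -0.034, 0.999, 0.0]
wrist_force: [0.5, -0.1, 0.2]
grip_width: 0.051
12.85 [ 0.6115 -0.2519  0.0063] r 0.3756 phi -89.0 [ 0.5 -0.1  0.2] [[-0.069 -0.007]
 [ 0.998 -0.   ]
 [ 0.    -1.   ]]
```

Run:
```python
from h import *
o=status.get_obs();print(o['position'],o['ee_rot'])
W=imaging.get_image('wrist');save(W,'w8.png');o=status.get_obs();print(o['position'])
```

```text
[ 0.61150424 -0.25194904  0.00633748] [-3.30338785e-03 -3.44757303e-02  9.99400074e-01  6.62623304e-05]
[ 0.61158104 -0.25194469  0.00666001]
```

View pics/w8.png

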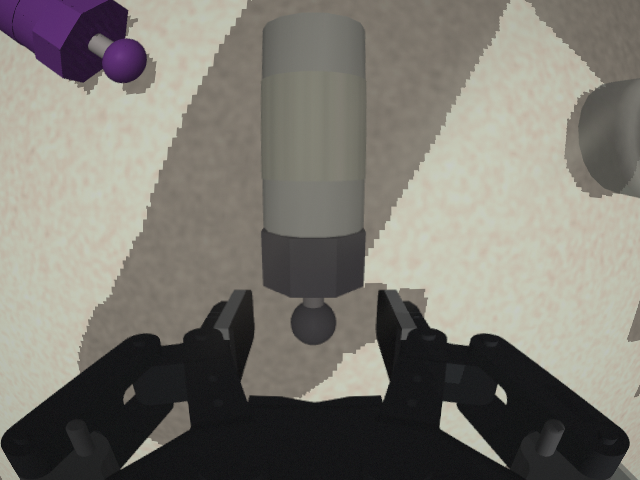

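```bash
python3 -m pendant '[[[0,0,0,0,0,0,0],[0,0,0,0,0,0,0],[0,0,0,0,0,0,0],[0,0,0,0,0,0,0],[0,0,0,0,0,0,0]]]';  python3 d.py
python3 - <<'E'
from h import *
W=imaging.get_image('wrist');save(W,'w9.png')
E
```

```text
t: 13.4
position: [0.6122, -0.2523, 0.0076]
ee_rot: [-0.003, -0.034, 0.999, -0.0]
wrist_force: [-0.5, 0.6, 0.1]
grip_width: 0.0143
13.4 [ 0.6122 -0.2523  0.0076] r 0.376 phi -88.8 [-0.5  0.6  0.1] [[-0.069 -0.005]
 [ 0.998 -0.001]
 [-0.001 -1.   ]]
```

View pics/w9.png

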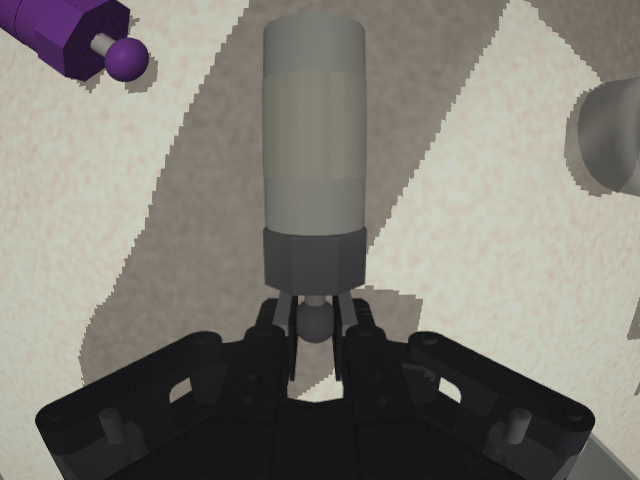

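```bash
python3 -m pendant '[[[0.25,0,-1.2,0,0,0,0],[0.36,0,-1.15,0,0,0,0],[0.48,0,-1.06,0,0,0,0],[0.59,0,-1.0,0,0,0,0],[0.69,0,-0.94,0,0,0,0]]]';  python3 d.py
python3 - <<'E'
from h import *
W=imaging.get_image('side');save(W,'s9.png')
E
```

```text
t: 13.95
position: [0.5873, -0.2538, 0.0652]
ee_rot: [-0.003, -0.035, 0.999, -0.0]
wrist_force: [-0.2, 0.9, -1.8]
grip_width: 0.0141
13.95 [ 0.5873 -0.2538  0.0652] r 0.3823 phi -80.1 [-0.2  0.9 -1.8] [[-0.069 -0.005]
 [ 0.998 -0.001]
 [-0.    -1.   ]]
```

View pics/s9.png

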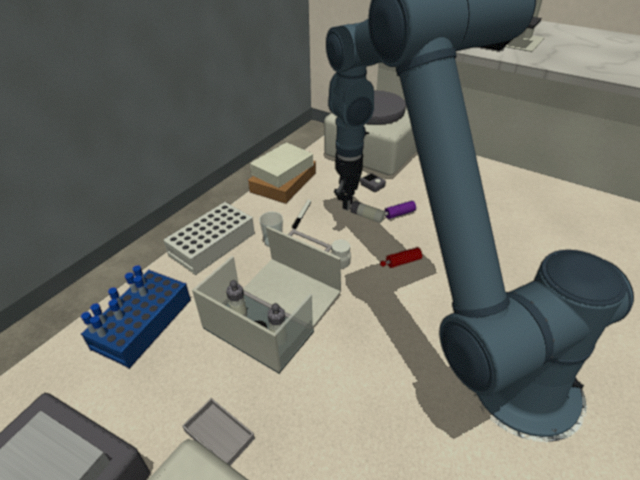

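```bash
python3 -m pendant '[[[0.79,0,-0.75,0,0,0,0],[0.87,0,-0.72,0,0,0,0],[0.95,0,-0.65,0,0,0,0],[1.0,0,-0.55,0,0,0,0],[1.07,0,-0.45,0,0,0,0]]]';  python3 d.py
python3 - <<'E'
from h import *
W=imaging.get_image('side');save(W,'s10.png');W=imaging.get_image('wrist');save(W,'w10.png')
E
```

```text
t: 14.5
position: [0.5367, -0.2577, 0.1012]
ee_rot: [-0.002, -0.035, 0.999, -0.001]
wrist_force: [0.2, -0.5, -1.0]
grip_width: 0.0141
14.5 [ 0.5367 -0.2577  0.1012] r 0.3925 phi -75.0 [ 0.2 -0.5 -1. ] [[-0.069 -0.004]
 [ 0.998 -0.002]
 [-0.002 -1.   ]]
```

View pics/s10.png

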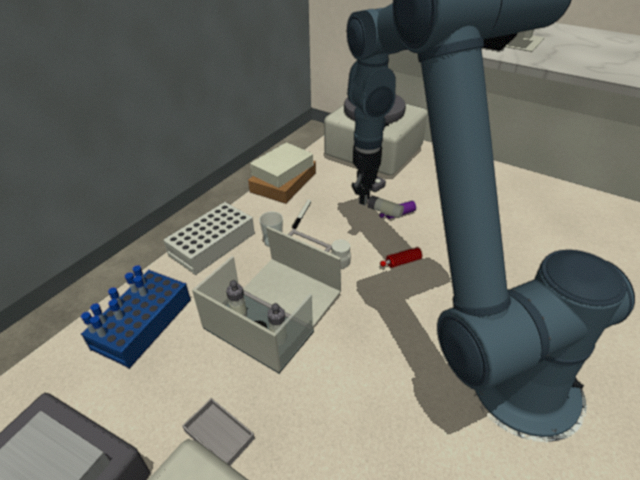

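View pics/w10.png

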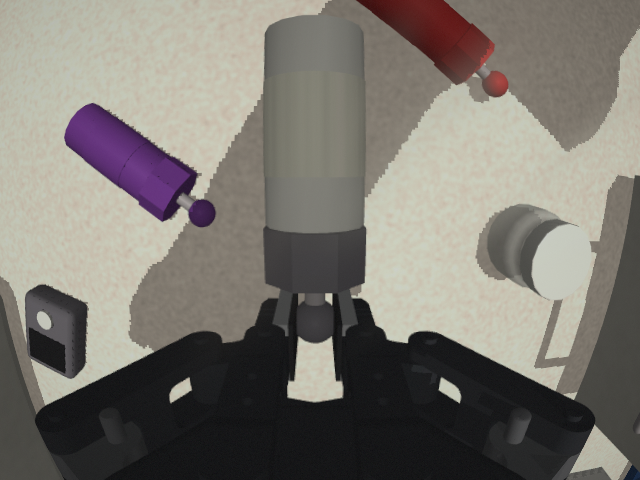

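```bash
python3 -m pendant '[[[-1.5,0,1.6,0,0,0,0],[-1.5,0,2,0,0,0,0],[-1.5,0,2,0,0,0,0],[-1,0,1.6,0,0,0,0],[0,0,1.0,0,0,0,0]]]';  python3 d.py;python3 -m pendant '[[[0,0,0,0,0,0,0.12],[0,0,0,0,0,0,0.14],[0,0,0,0,0,0,0.16],[0,0,0,0,0,0,0.17],[0,0,0,0,0,0,0.18]]]';  python3 d.py
```

```text
t: 15.1
position: [0.5939, -0.2556, 0.0184]
ee_rot: [0.0, -0.033, 0.999, -0.002]
wrist_force: [0.3, 0.5, -1.1]
grip_width: 0.0138
15.1 [ 0.5939 -0.2556  0.0184] r 0.3791 phi -87.1 [ 0.3  0.5 -1.1] [[-0.066  0.001]
 [ 0.998 -0.004]
 [-0.004 -1.   ]]
t: 15.6
position: [0.5918, -0.2554, 0.0185]
ee_rot: [-0.001, -0.033, 0.999, -0.002]
wrist_force: [0.1, 0.0, -1.1]
grip_width: 0.0153
15.6 [ 0.5918 -0.2554  0.0185] r 0.3789 phi -87.1 [ 0.1  0.  -1.1] [[-0.066 -0.001]
 [ 0.998 -0.003]
 [-0.003 -1.   ]]
```

```bash
python3 -m pendant '[[[0,0,0,0,0,0,0.19],[0,0,0,0,0,0,0.19],[0,0,0,0,0,0,0.2],[0,0,0,0,0,0,0.2],[0,0,0,0,0,0,0.2]]]';  python3 d.py
python3 - <<'E'
from h import *
W=imaging.get_image('wrist');save(W,'w11.png');W=imaging.get_image('side');save(W,'s11.png');cv2.imwrite('pics/s11z.png',cv2.resize(W['img'][150:260,300:440,::-1],None,fx=5,fy=5))
E
```

```text
t: 16.1
position: [0.5923, -0.2561, 0.0203]
ee_rot: [0.0, -0.033, 0.999, -0.002]
wrist_force: [-0.5, 1.0, -0.5]
grip_width: 0.0171
16.1 [ 0.5923 -0.2561  0.0203] r 0.3797 phi -86.9 [-0.5  1.  -0.5] [[-0.065  0.001]
 [ 0.998 -0.005]
 [-0.005 -1.   ]]
```

View pics/w11.png

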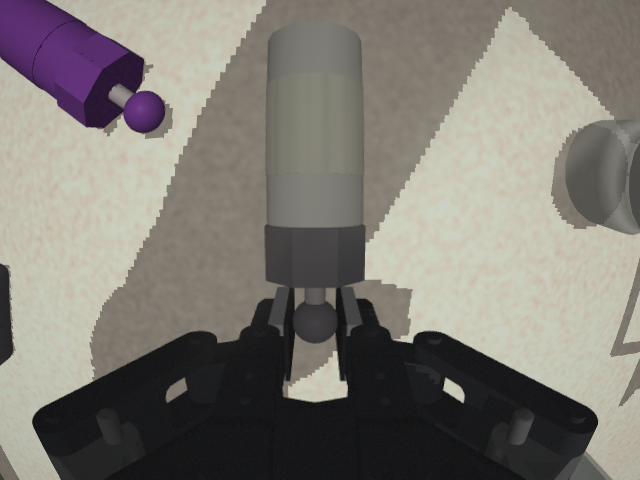

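View pics/s11z.png

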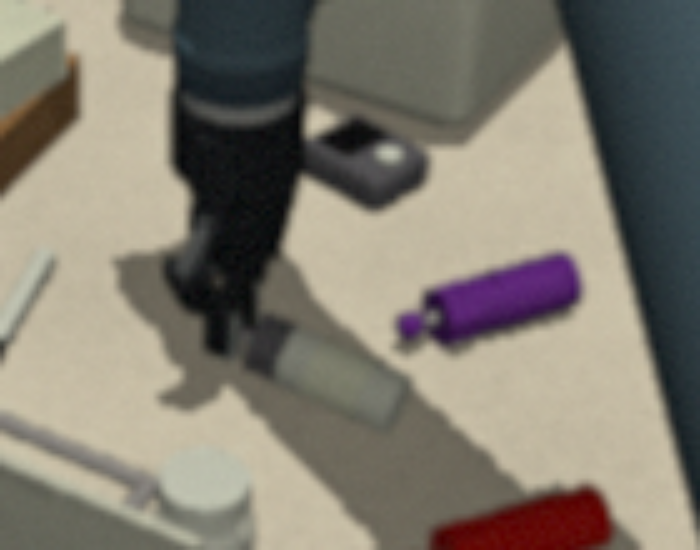

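```bash
python3 -m pendant '[[[0.4,0,-1.05,0,0,0,0.2],[0.5,0,-1.05,0,0,0,0.2],[0.6,0,-1.0,0,0,0,0.2],[0.7,0,-0.9,0,0,0,0.2],[0.8,0,-0.8,0,0,0,0.2]]]';  python3 d.py
python3 - <<'E'
from h import *
W=imaging.get_image('wrist');save(W,'w12.png');W=imaging.get_image('side');cv2.imwrite('pics/s12z.png',cv2.resize(W['img'][150:260,300:440,::-1],None,fx=5,fy=5))
E
```

```text
t: 16.7
position: [0.5603, -0.2578, 0.0719]
ee_rot: [0.0, -0.033, 0.999, -0.002]
wrist_force: [0.5, -0.2, -0.1]
grip_width: 0.0175
16.7 [ 0.5603 -0.2578  0.0719] r 0.3867 phi -79.2 [ 0.5 -0.2 -0.1] [[-0.066  0.   ]
 [ 0.998 -0.005]
 [-0.005 -1.   ]]
```

View pics/w12.png

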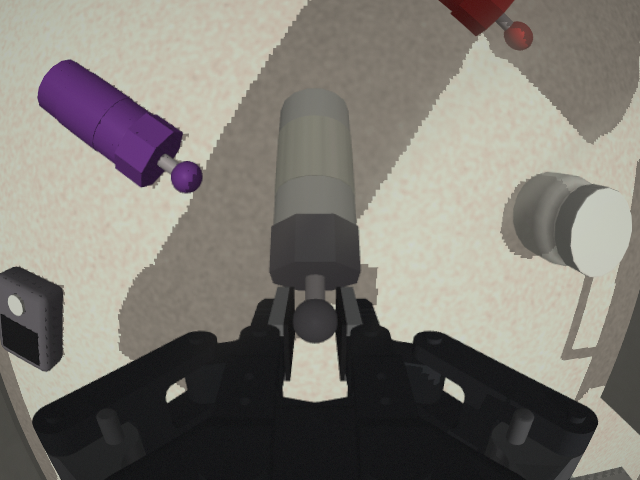

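View pics/s12z.png

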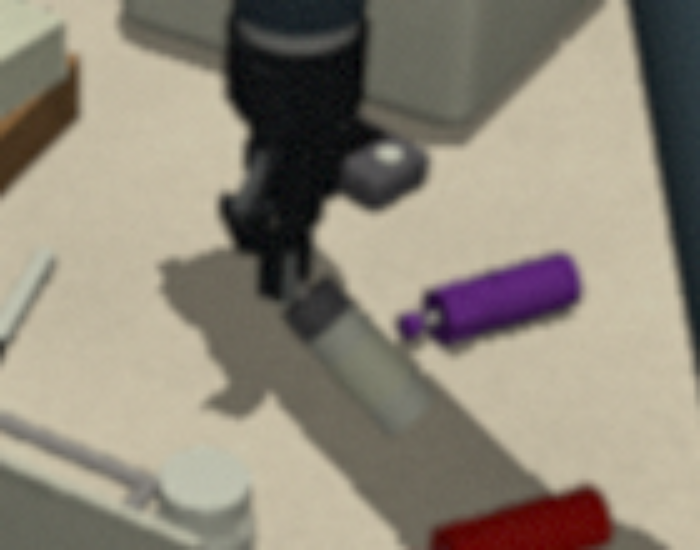

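```bash
python3 -m pendant '[[[0.95,0,-0.75,0,0,0,0.2],[0.97,0,-0.64,0,0,0,0.2],[1.0,0,-0.53,0,0,0,0.2],[1.08,0,-0.42,0,0,0,0.2],[1.1,0,-0.3,0,0,0,0.2]]]';  python3 d.py; python3 -m pendant '[[[1.1,0,-0.15,0,0,0,0.2],[1.1,0,-0.05,0,0,0,0.2],[0.5,0,0,0,0,0,0.2],[0,0,0,0,0,0,0.2],[0,0,0,0,0,0,0.2]]]';  python3 d.py
python3 - <<'E'
from h import *
W=imaging.get_image('wrist');save(W,'w13.png');W=imaging.get_image('side');cv2.imwrite('pics/s13z.png',cv2.resize(W['img'][150:260,300:440,::-1],None,fx=5,fy=5))
E
```

```text
t: 17.3
position: [0.5055, -0.2613, 0.1002]
ee_rot: [0.0, -0.033, 0.999, -0.003]
wrist_force: [-0.1, -0.1, -0.5]
grip_width: 0.0169
17.3 [ 0.5055 -0.2613  0.1002] r 0.3948 phi -75.2 [-0.1 -0.1 -0.5] [[-0.066  0.   ]
 [ 0.998 -0.005]
 [-0.005 -1.   ]]
t: 17.8
position: [0.4735, -0.2629, 0.1022]
ee_rot: [-0.001, -0.032, 0.999, -0.002]
wrist_force: [0.3, -0.0, -1.5]
grip_width: 0.0171
17.8 [ 0.4735 -0.2629  0.1022] r 0.3959 phi -75.0 [ 0.3 -0.  -1.5] [[-0.064 -0.001]
 [ 0.998 -0.004]
 [-0.004 -1.   ]]
```

View pics/w13.png

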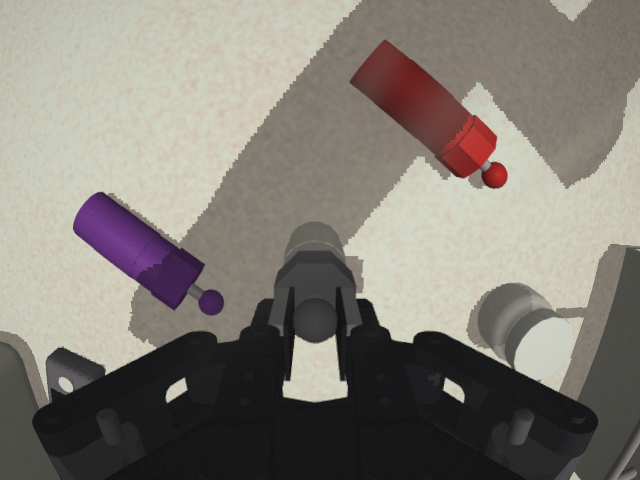

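View pics/s13z.png

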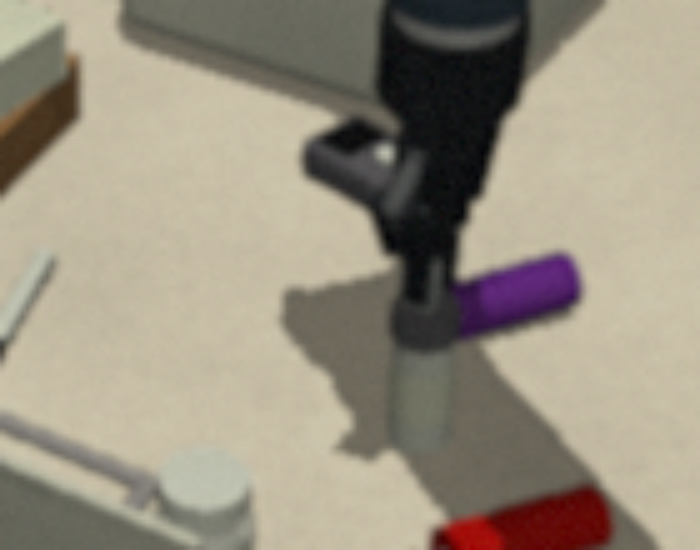

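```bash
cat > up.py <<'E'
import sys
from h import *
o=status.get_obs();x,y,z=o['position']
Bp=imaging.get_image('side');A=imaging.get_image('scene')
for n,p in (('side',Bp),('scene',A)):
    P=proj(p,[[x,y,z+.0104],[x,y,.002]]);print(n,P)
    im=p['img'][:,:,::-1].copy()
    c=P.mean(0).astype(int);im=im[c[1]-55:c[1]+55,c[0]-70:c[0]+70]
    im=cv2.resize(im,None,fx=5,fy=5)
    Q=((P-(c-[70,55])+.5)*5).astype(int);cv2.line(im,tuple(map(int,Q[0])),tuple(map(int,Q[1])),(0,255,0),1)
    cv2.imwrite('pics/%s_%s.png'%(n,sys.argv[1]),im)
W=imaging.get_image('wrist')
K_=imaging.tip_of(W,'tube');print(K_[:2])
E
python3 up.py a
```

```text
side [[385.16849209 205.44610368]
 [381.91740933 236.37342011]]
scene [[301.50786686 343.76697669]
 [302.73042612 348.73222893]]
[{'pixel': [86.8, 207.3], 'conf': 0.92}, {'pixel': [366.5, 60.5], 'conf': 0.9}]
```

View pics/side_a.png

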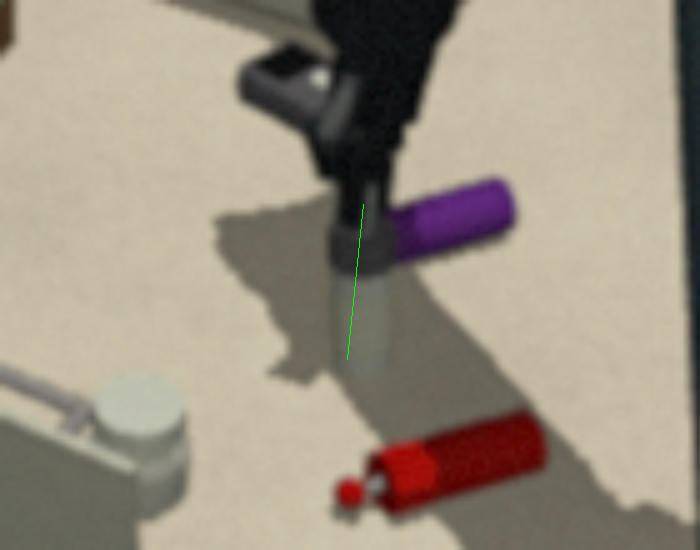

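View pics/scene_a.png

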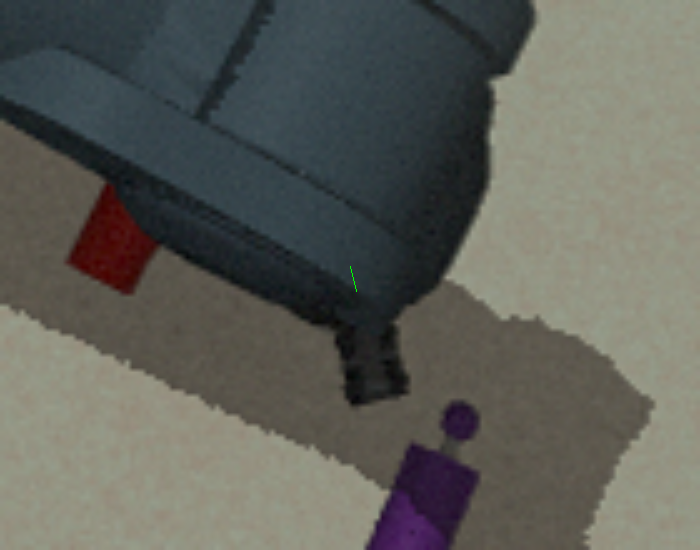

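```bash
cat > wp.py <<'E'
from h import *
def wproj(p,X,o):
    f=240/np.tan(np.radians(p['fovy'])/2);T=np.array(p['T_tool_cam']);q=o['ee_rot'];Rt=R.from_quat([q[1],q[2],q[3],q[0]]).as_matrix()
    t=Rt.T@(np.array(X)-o['position']); c=T[:3,:3].T@(t-T[:3,3]); th=np.arctan2(np.hypot(c[0],c[1]),c[2]); return np.array([p['cx'],p['cy']])+f*th*c[:2]/np.hypot(c[0],c[1])
E
python3 - <<'E'
from wp import *
o=status.get_obs();W=imaging.get_image('wrist');S=imaging.get_image('side');save(W,'w14.png')
b=np.array(o['position'])+[0,0,.0104]
ax0=np.array([.998,.066,0])
print('ball',wproj(W,b,o))
for t in (-10,-5,0,5,10,15,20,25):  # knob toward +x of foot (foot lagging at -x => t<0?)
    a=np.cos(np.radians(t))*np.array([0,0,1])-np.sin(np.radians(t))*ax0  # foot->knob ; t>0: knob toward -x
    foot=b-a*.110
    far=foot-ax0*.018*np.cos(np.radians(t))-np.array([0,0,1])*.018*np.sin(np.radians(t))
    print(t,'foot far edge wrist',wproj(W,far,o).round(1),'side foot',proj(S,foot).round(1),foot[2].round(4),'cap edge',wproj(W,b-a*.018-ax0*.018,o).round(1))
E
```

```text
ball [316.42438432 316.82402772]
-10 foot far edge wrist [316.3 191.9] side foot [[388.1 237.9]] 0.0043 cap edge [316.4 253. ]
-5 foot far edge wrist [316.3 205.5] side foot [[385.  237.1]] 0.0031 cap edge [316.4 256.4]
0 foot far edge wrist [316.4 219.2] side foot [[381.9 236.2]] 0.0027 cap edge [316.4 259.9]
5 foot far edge wrist [316.4 232.9] side foot [[378.8 235. ]] 0.0031 cap edge [316.4 263.5]
10 foot far edge wrist [316.4 246.8] side foot [[375.9 233.6]] 0.0043 cap edge [316.4 267.1]
15 foot far edge wrist [316.4 260.6] side foot [[372.9 232.1]] 0.0064 cap edge [316.4 270.8]
20 foot far edge wrist [316.4 274.5] side foot [[370.1 230.3]] 0.0093 cap edge [316.4 274.5]
25 foot far edge wrist [316.4 288.5] side foot [[367.4 228.4]] 0.013 cap edge [316.4 278.2]
```

View pics/w14.png

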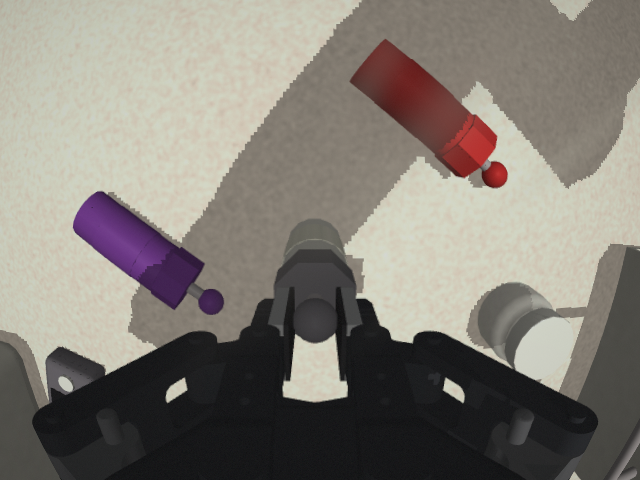

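```bash
python3 -m pendant '[[[0,0,0.1,0,0,0,0.2],[0,0,0.15,0,0,0,0.2],[0,0,0.1,0,0,0,0.2],[0,0,0.1,0,0,0,0.2],[0,0,0,0,0,0,0.2]]]';  python3 d.py
```

```text
t: 18.7
position: [0.4766, -0.2649, 0.1007]
ee_rot: [0.002, -0.032, 0.999, -0.004]
wrist_force: [0.1, -0.5, -0.5]
grip_width: 0.0176
18.7 [ 0.4766 -0.2649  0.1007] r 0.3975 phi -75.3 [ 0.1 -0.5 -0.5] [[-0.065  0.005]
 [ 0.998 -0.009]
 [-0.009 -1.   ]]
```

```bash
python3 -m pendant '[[[0,0,0.1,0,0,0,0.2],[0,0,0,0,0,0,0.22],[0,0,0,0,0,0,0.24],[0,0,0,0,0,0,0.28],[0,0,0,0,0,0,0.35]]]';  python3 d.py;  python3 - <<'E'
from h import *
W=imaging.get_image('wrist');save(W,'w15.png')
E
```

```text
t: 19.2
position: [0.4764, -0.2648, 0.0993]
ee_rot: [0.002, -0.032, 0.999, -0.004]
wrist_force: [1.1, -0.6, -0.0]
grip_width: 0.0298
19.2 [ 0.4764 -0.2648  0.0993] r 0.3971 phi -75.4 [ 1.1 -0.6 -0. ] [[-0.065  0.004]
 [ 0.998 -0.009]
 [-0.009 -1.   ]]
```

View pics/w15.png

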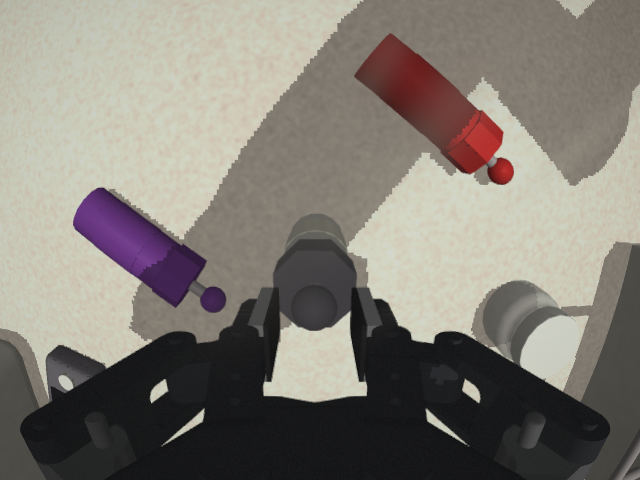

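```bash
python3 -m pendant '[[[0,0,0,0,0,0,1],[0,0,0,0,0,0,1],[0,0,0,0,0,0,1],[0,0,0,0,0,0,1],[0,0,0,0,0,0,1]]]';  python3 d.py;  python3 - <<'E'
from wp import *
o=status.get_obs()
W=imaging.get_image('wrist');save(W,'w16.png');print(imaging.tip_of(W,'tube_knob')[:3])
for px in [(314.5,308)]:
    c,d=wray(W,px,o);print(c+d*(.110-c[2])/d[2])
for X in ([.48,-.265,.11],):print(wproj(W,X,o))
E
```

```text
t: 19.75
position: [0.4763, -0.2646, 0.099]
ee_rot: [0.002, -0.032, 0.999, -0.004]
wrist_force: [-0.5, 0.9, -0.4]
grip_width: 0.0855
19.75 [ 0.4763 -0.2646  0.099 ] r 0.3968 phi -75.5 [-0.5  0.9 -0.4] [[-0.065  0.004]
 [ 0.998 -0.008]
 [-0.008 -1.   ]]
[{'pixel': [316.8, 308.2], 'conf': 0.97}, {'pixel': [499.4, 170.1], 'conf': 0.95}, {'pixel': [213.6, 300.3], 'conf': 0.92}]
[ 0.47216523 -0.26560211  0.11      ]
[314.73585951 325.83157916]
```

View pics/w16.png

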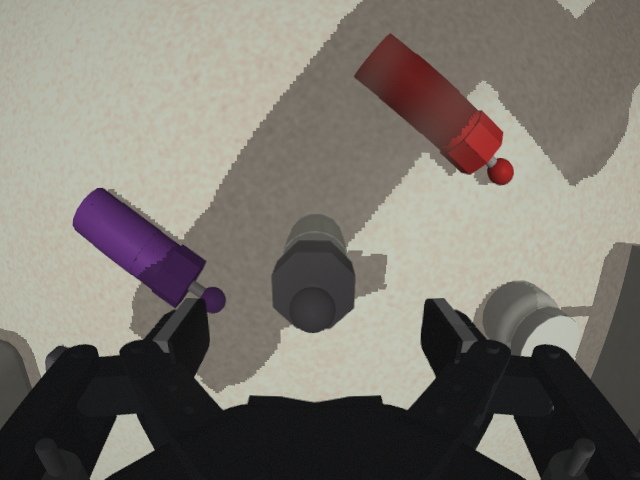

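```bash
python3 -m pendant '[[[0.4,-0.1,1.0,-0.4,0.2,0,1],[0,0,1.2,0,0,0,1],[0,0,1.0,0,0,0,1],[0,0,0.5,0,0,0,1],[0,0,0,0,0,0,0.8]]]';  python3 d.py; python3 -m pendant '[[[0,0,0,0,0,0,0.55],[0,0,0,0,0,0,0.5],[0,0,0,0,0,0,0],[0,0,0,0,0,0,0],[0,0,0,0,0,0,0]]]';  python3 d.py;  python3 - <<'E'
from h import *
W=imaging.get_image('wrist');save(W,'w17.png')
E
```

```text
t: 20.35
position: [0.4712, -0.2657, 0.0577]
ee_rot: [-0.001, -0.032, 0.999, 0.0]
wrist_force: [-1.0, -0.5, -0.9]
grip_width: 0.073
20.35 [ 0.4712 -0.2657  0.0577] r 0.3895 phi -81.4 [-1.  -0.5 -0.9] [[-0.064 -0.002]
 [ 0.998  0.   ]
 [ 0.    -1.   ]]
t: 20.85
position: [0.4716, -0.2658, 0.0582]
ee_rot: [-0.001, -0.032, 0.999, -0.0]
wrist_force: [0.7, -0.1, -1.5]
grip_width: 0.0351
20.85 [ 0.4716 -0.2658  0.0582] r 0.3896 phi -81.3 [ 0.7 -0.1 -1.5] [[-0.065 -0.001]
 [ 0.998 -0.   ]
 [-0.    -1.   ]]
```

View pics/w17.png

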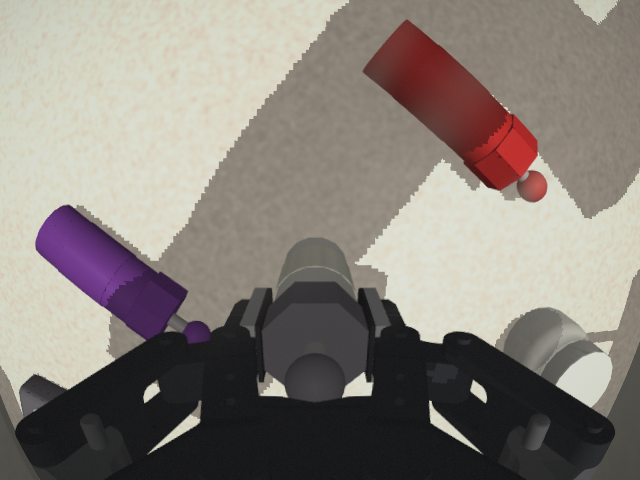

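```bash
python3 -m pendant '[[[0,0,-0.5,0,0,0,0],[0,0,-2,0,0,0,0],[0,0,-4,0,0,0,0],[0,0,-4,0,0,0,0],[0,0,-4,0,0,0,0]]]';  python3 d.py;  python3 - <<'E'
from h import *
A=imaging.get_image('scene');B=imaging.get_image('side');save(A,'a18.png');cv2.imwrite('pics/a18z.png',cv2.resize(A['img'][110:260,230:390,::-1],None,fx=5,fy=4));cv2.imwrite('pics/b18z.png',cv2.resize(B['img'][200:380,180:380,::-1],None,fx=4,fy=3))
for l in ['pad','stored1','door_handle','keeper','door_hinge']:
    for n,p in zip('AB',(A,B)): print(n,l,[(np.round(a['pixel'],1).tolist(),round(a['conf'],2),onz(p,a['pixel'],.01).round(4)) for a in imaging.tip_of(p,l)[:3]])
for n,p in zip('AB',(A,B)):
    for a in imaging.masks_of(p,'pad')[:2]:
        q=np.argwhere(a['pixels'])[:,::-1]; print(n,a['conf'],len(q),q.mean(0),onz(p,q.mean(0),.0105))
E
```

```text
t: 21.4
position: [0.4669, -0.2623, 0.2018]
ee_rot: [-0.007, -0.032, 0.999, 0.005]
wrist_force: [0.3, -0.4, -0.6]
grip_width: 0.0349
21.4 [ 0.4669 -0.2623  0.2018] r 0.4319 phi -62.1 [ 0.3 -0.4 -0.6] [[-0.065 -0.014]
 [ 0.998  0.009]
 [ 0.01  -1.   ]]
A pad [([310.8, 176.9], 0.54, array([0.5627, 0.1894, 0.01  ]))]
B pad [([259.5, 328.3], 0.48, array([0.5532, 0.1918, 0.01  ]))]
A stored1 [([287.4, 179.8], 0.92, array([0.4981, 0.1906, 0.01  ])), ([386.2, 263.0], 0.63, array([ 0.7181, -0.0824,  0.01  ])), ([331.8, 173.3], 0.55, array([0.6214, 0.1914, 0.01  ]))]
B stored1 [([234.6, 313.7], 0.96, array([0.6309, 0.1908, 0.01  ])), ([280.9, 338.2], 0.74, array([0.4945, 0.1868, 0.01  ]))]
A door_handle [([325.2, 243.9], 0.81, array([ 0.5708, -0.0072,  0.01  ]))]
B door_handle [([310.7, 239.9], 0.59, array([ 0.631 , -0.1308,  0.01  ]))]
A keeper [([311.2, 176.5], 0.67, array([0.5639, 0.1905, 0.01  ]))]
B keeper [([257.2, 330.0], 0.96, array([0.5545, 0.1986, 0.01  ])), ([313.1, 237.8], 0.66, array([ 0.6305, -0.1421,  0.01  ]))]
A door_hinge [([316.6, 199.4], 0.58, array([0.5681, 0.1209, 0.01  ]))]
B door_hinge [([273.0, 307.9], 0.83, array([0.5651, 0.1258, 0.01  ])), ([306.9, 212.2], 0.53, array([ 0.7135, -0.2301,  0.01  ]))]
B 0.59 413 [341.67554479 251.78692494] [ 0.53134735 -0.13595739  0.0105    ]
B 0.36 51 [260.76470588 322.66666667] [0.56090782 0.17763963 0.0105    ]
```

View pics/a18z.png

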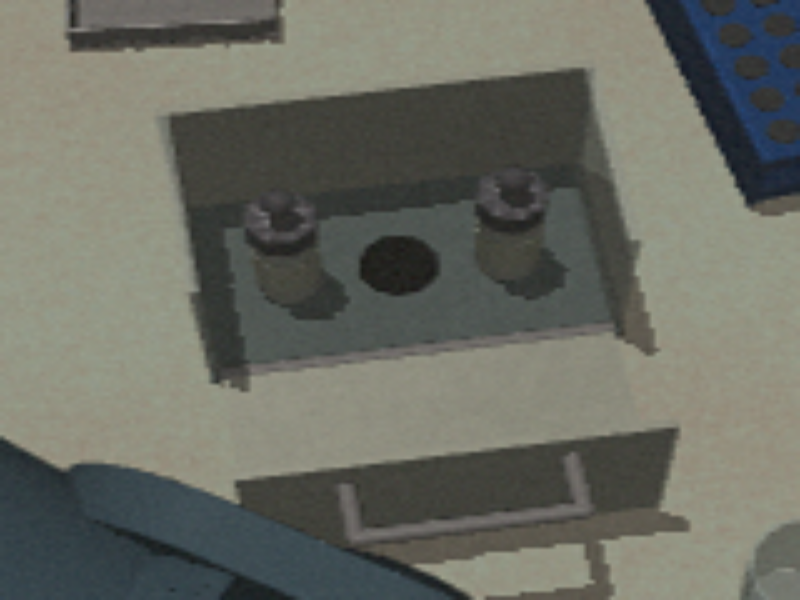

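View pics/b18z.png

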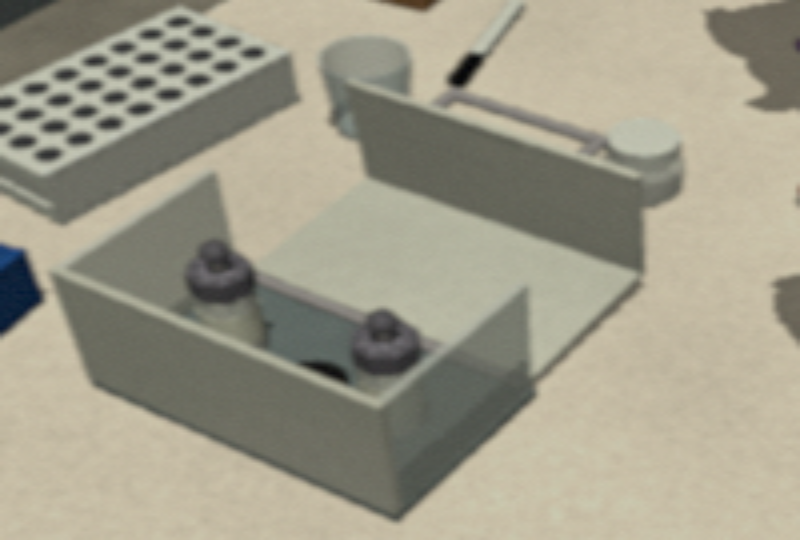

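```bash
python3 -m pendant '[[[-1,2,-2,0.5,-0.8,0.6,0],[-1.6,3.5,-1.5,0,0,0.6,0],[-1.6,3.5,0,0,0,0.6,0],[-1.6,3.5,0,0,0,0,0],[-1.6,3.5,0,0,0,0,0]]]';  python3 d.py;python3 -m pendant '[[[-1.6,3.5,0,0,0,0,0],[-1.6,3.5,0,0,0,0,0],[-1.6,3.5,0,0,0,0,0],[-1.6,3.5,0,0,0,0,0],[-0.5,2,0,0,0,0,0]]]';  python3 d.py
```

```text
t: 22.6
position: [0.5362, -0.0997, 0.2357]
ee_rot: [0.0, -0.011, 1.0, 0.0]
wrist_force: [0.6, -0.8, -2.2]
grip_width: 0.0351
22.6 [ 0.5362 -0.0997  0.2357] r 0.3235 phi -43.1 [ 0.6 -0.8 -2.2] [[-0.021  0.001]
 [ 1.     0.   ]
 [ 0.    -1.   ]]
t: 23.1
position: [0.6047, 0.0707, 0.2354]
ee_rot: [0.001, -0.012, 1.0, 0.0]
wrist_force: [0.0, -0.9, -1.1]
grip_width: 0.0352
23.1 [0.6047 0.0707 0.2354] r 0.2417 phi -12.6 [ 0.  -0.9 -1.1] [[-0.023  0.002]
 [ 1.     0.   ]
 [ 0.    -1.   ]]
```

```bash
python3 -m pendant '[[[0,1.5,0,0,0,0,0],[0,1.5,0,0,0,0,0],[0,0,0,0,0,0,0],[0,0,0,0,0,0,0],[0,0,0,0,0,0,0]]]';  python3 d.py
cat > look.py <<'E'
from wp import *
import sys
imaging.get_image('wrist')
o=status.get_obs();W=imaging.get_image('wrist');save(W,sys.argv[1]);print(o['position'],status.get_obs()['position'])
def wz(px,z):
    c,d=wray(W,px,o); return (c+d*(z-c[2])/d[2]).round(4)
for l in ['pad','stored1']: print(l,[(np.round(a['pixel'],1).tolist(),round(a['conf'],2),wz(a['pixel'],.0105)) for a in imaging.tip_of(W,l)[:3]])
for a in imaging.masks_of(W,'pad')[:2]:
    q=np.argwhere(a['pixels'])[:,::-1]; print(a['conf'],len(q),q.mean(0),np.mean([wz(x,.0105) for x in q],0),(q.min(0)+q.max(0))/2,q.min(0),q.max(0))
E
python3 look.py w20.png
```

```text
t: 23.6
position: [0.6032, 0.1037, 0.2346]
ee_rot: [0.0, -0.013, 1.0, -0.0]
wrist_force: [0.1, -0.1, -0.2]
grip_width: 0.035
23.6 [0.6032 0.1037 0.2346] r 0.2359 phi -4.8 [ 0.1 -0.1 -0.2] [[-0.026  0.001]
 [ 1.    -0.001]
 [-0.001 -1.   ]]
[0.6032517  0.10349911 0.23464818] [0.60336086 0.10354043 0.23469447]
pad [([403.8, 176.9], 0.75, array([0.5633, 0.1911, 0.0105]))]
stored1 [([403.5, 110.7], 0.68, array([0.4966, 0.1878, 0.0105])), ([395.0, 232.1], 0.61, array([0.6205, 0.1858, 0.0105]))]
0.68 1441 [405.22137405 172.91047883] [0.55922006 0.19246017 0.0105    ] [405. 173.] [384 152] [426 194]
```

View pics/w20.png

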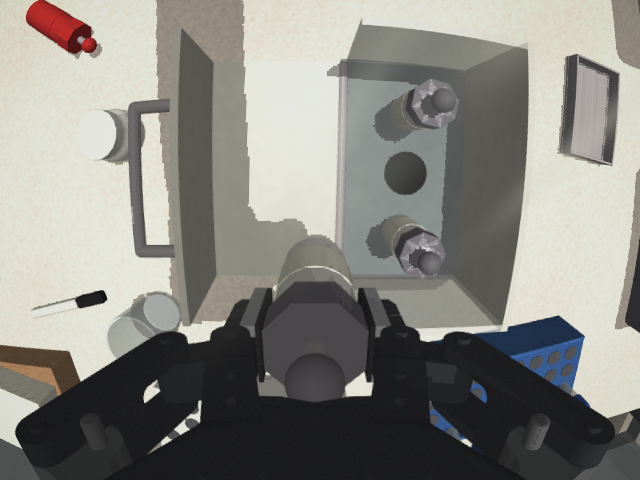

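Run:
```python
from wp import *
o=status.get_obs();W=imaging.get_image('wrist');A=imaging.get_image('scene')
def wz(px,z):
    c,d=wray(W,px,o); return (c+d*(z-c[2])/d[2]).round(4)
a,b=wz((445,100),.12),wz((428,264),.12);print(a,b,(a+b)/2)
print(onz(A,(309.4,175.9),.0105), tri([ray(A,(309.4,175.9)),wray(W,(405,173),o)]))
# held tube: ball
print('ball px pred',wproj(W,np.array(o['position'])+[0,0,.052],o))
```

```text
[0.4986 0.1929 0.12  ] [0.6201 0.1887 0.12  ] [0.55935 0.1908  0.12   ]
[0.55929703 0.19275943 0.0105    ] (array([0.55938902, 0.19229533, 0.01145769]), [np.float64(0.00015084597574816064), np.float64(0.00015084597574815833)])
ball px pred [317.03306417 377.73049679]
```

```bash
python3 -m pendant '[[[1.4,2.5,0,0,0,0,0],[1.4,3,0,0,0,0,0],[1.4,2.5,0,0,0,0,0],[0,1,0,0,0,0,0],[0,0,0,0,0,0,0]]]';  python3 d.py; python3 look.py w21.png
```

```text
t: 24.45
position: [0.5592, 0.1938, 0.2344]
ee_rot: [0.001, -0.011, 1.0, -0.0]
wrist_force: [0.1, -1.0, -1.2]
grip_width: 0.0351
24.45 [0.5592 0.1938 0.2344] r 0.2456 phi 17.0 [ 0.1 -1.  -1.2] [[-0.022  0.002]
 [ 1.    -0.001]
 [-0.001 -1.   ]]
[0.55923564 0.1931612  0.23437576] [0.55953616 0.19248678 0.23429633]
pad [([312.3, 214.5], 0.81, array([0.561 , 0.1899, 0.0105]))]
stored1 [([313.3, 150.5], 0.82, array([0.4971, 0.1895, 0.0105]))]
0.82 1478 [314.67794317 212.57239513] [0.55903106 0.19221035 0.0105    ] [314.5 212. ] [293 191] [336 233]
0.36 13289 [314.88516818 323.9075175 ] [0.68566096 0.1951296  0.0105    ] [315. 319.] [261 237] [369 401]
```

View pics/w21.png

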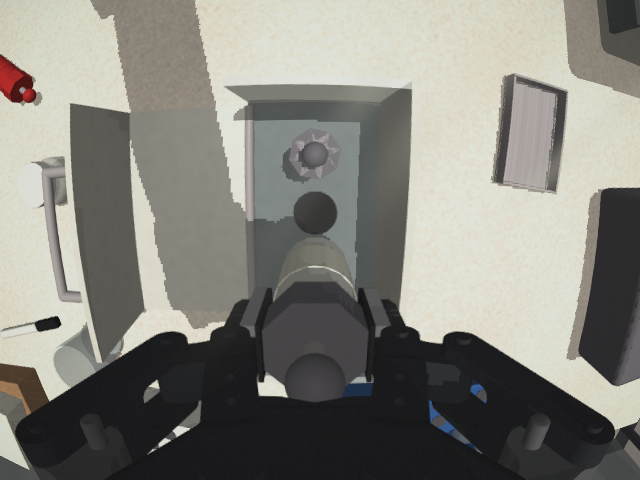

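```bash
python3 -m pendant '[[[0,0,1,0,0,0,0],[0,0,1.5,0,0,0,0],[0,0,1.5,0,0,0,0],[0,0,1,0,0,0,0],[0,0,0,0,0,0,0]]]';  python3 d.py
```

```text
t: 25.2
position: [0.5614, 0.1882, 0.1801]
ee_rot: [0.001, -0.007, 1.0, -0.001]
wrist_force: [-0.7, -0.0, -1.3]
grip_width: 0.0351
25.2 [0.5614 0.1882 0.1801] r 0.1923 phi 20.1 [-0.7 -0.  -1.3] [[-0.013  0.002]
 [ 1.    -0.002]
 [-0.002 -1.   ]]
```

```bash
python3 -m pendant '[[[0.2,0.4,1.2,0,0,-0.5,0],[0,0.1,1.5,0,0,0,0],[0.05,0.1,1.5,0,0,0,0],[0.05,0.1,1,0,0,0,0],[0,0,0,0,0,0,0]]]';  python3 d.py
```

```text
t: 25.7
position: [0.5599, 0.1942, 0.1278]
ee_rot: [0.002, -0.01, 1.0, -0.001]
wrist_force: [-1.2, 0.5, -0.9]
grip_width: 0.0352
25.7 [0.5599 0.1942 0.1278] r 0.1472 phi 29.4 [-1.2  0.5 -0.9] [[-0.02   0.004]
 [ 1.    -0.002]
 [-0.002 -1.   ]]
```

```bash
python3 -m pendant '[[[0.05,-0.1,1,0,0.2,0,0],[0.05,0,1,0,0,0,0],[0.05,0,1,0,0,0,0],[0,0,0.8,0,0,0,0],[0,0,0,0,0,0,0]]]';  python3 d.py; python3 look.py w22.png
```

```text
t: 26.2
position: [0.5599, 0.193, 0.0883]
ee_rot: [0.002, -0.01, 1.0, -0.001]
wrist_force: [-0.8, -0.0, -2.0]
grip_width: 0.0354
26.2 [0.5599 0.193  0.0883] r 0.1137 phi 38.6 [-0.8 -0.  -2. ] [[-0.02   0.003]
 [ 1.    -0.001]
 [-0.001 -1.   ]]
[0.56010458 0.19304925 0.08885638] [0.56053109 0.19318341 0.08943787]
pad []
stored1 [([312.9, 151.1], 0.73, array([0.4974, 0.1899, 0.0105]))]
0.94 1493 [313.99062291 235.35164099] [0.5486142  0.19158292 0.0105    ] [314.5 239.5] [280 217] [349 262]
```

View pics/w22.png

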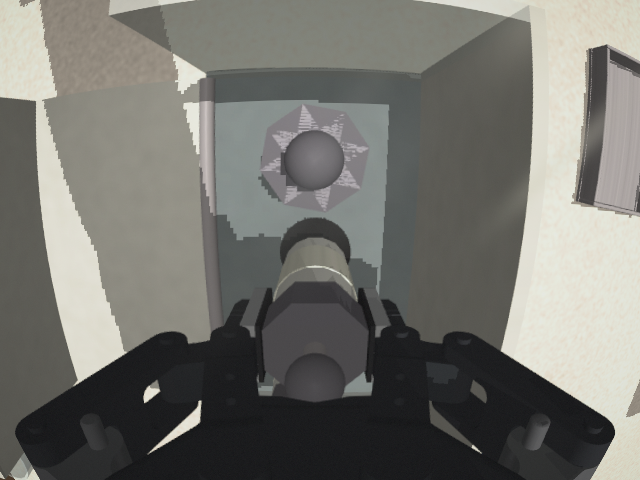

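```bash
python3 -m pendant '[[[0.1,0,0.7,0,0.2,0,0],[0.05,0,0.6,0,0,0,0],[0,0,0.4,0,0,0,0],[0,0,0.1,0,0,0,0],[0,0,0,0,0,0,0]]]';  python3 d.py
```

```text
t: 26.95
position: [0.5604, 0.1935, 0.0715]
ee_rot: [0.002, -0.01, 1.0, -0.0]
wrist_force: [0.0, 0.9, -1.2]
grip_width: 0.035
26.95 [0.5604 0.1935 0.0715] r 0.1015 phi 44.8 [ 0.   0.9 -1.2] [[-0.02   0.004]
 [ 1.    -0.   ]
 [-0.    -1.   ]]
```

```bash
python3 -m pendant '[[[0.1,-0.1,0.2,0,0.2,0,0],[0,0,0.15,0,0,0,0],[0,0,0.1,0,0,0,0],[0,0,0.1,0,0,0,0],[0,0,0.0,0,0,0,0]]]';  python3 d.py
```

```text
t: 27.45
position: [0.5602, 0.1926, 0.068]
ee_rot: [0.002, -0.01, 1.0, 0.0]
wrist_force: [-0.2, -0.4, -1.0]
grip_width: 0.0348
27.45 [0.5602 0.1926 0.068 ] r 0.0983 phi 45.9 [-0.2 -0.4 -1. ] [[-0.02   0.003]
 [ 1.     0.   ]
 [ 0.    -1.   ]]
```

```bash
python3 -m pendant '[[[0,0,0.1,0,0,0,0],[0,0,0.1,0,0,0,0],[0,0,0.1,0,0,0,0],[0,0,0.0,0,0,0,0],[0,0,0.0,0,0,0,0]]]';  python3 d.py
```

```text
t: 27.95
position: [0.561, 0.1928, 0.0677]
ee_rot: [0.003, -0.01, 1.0, 0.0]
wrist_force: [1.0, -0.4, 0.7]
grip_width: 0.0351
27.95 [0.561  0.1928 0.0677] r 0.0982 phi 46.0 [ 1.  -0.4  0.7] [[-0.02   0.006]
 [ 1.     0.   ]
 [ 0.    -1.   ]]
```

```bash
python3 -m pendant '[[[0,0,0,0,0,0,0.42],[0,0,0,0,0,0,0.45],[0,0,0,0,0,0,0.5],[0,0,0,0,0,0,0.62],[0,0,0,0,0,0,0.62]]]';  python3 d.py; python3 look.py w23.png
```

```text
t: 28.45
position: [0.5614, 0.1928, 0.067]
ee_rot: [0.003, -0.01, 1.0, 0.0]
wrist_force: [-0.7, 0.3, -0.6]
grip_width: 0.053
28.45 [0.5614 0.1928 0.067 ] r 0.0978 phi 46.3 [-0.7  0.3 -0.6] [[-0.02   0.006]
 [ 1.     0.001]
 [ 0.    -1.   ]]
[0.56138995 0.19278163 0.06706149] [0.56133965 0.19281891 0.06707308]
pad [([637.4, 131.9], 0.54, array([0.4624, 0.4192, 0.0105]))]
stored1 [([314.7, 147.8], 0.63, array([0.4968, 0.1908, 0.0105]))]
0.6 1396 [316.03724928 241.08094556] [0.54800673 0.19259441 0.0105    ] [316. 247.] [277 222] [355 272]
0.59 13389 [315.42624543 324.05780865] [0.60105319 0.19335279 0.0105    ] [316. 319.] [262 237] [370 401]
```

View pics/w23.png

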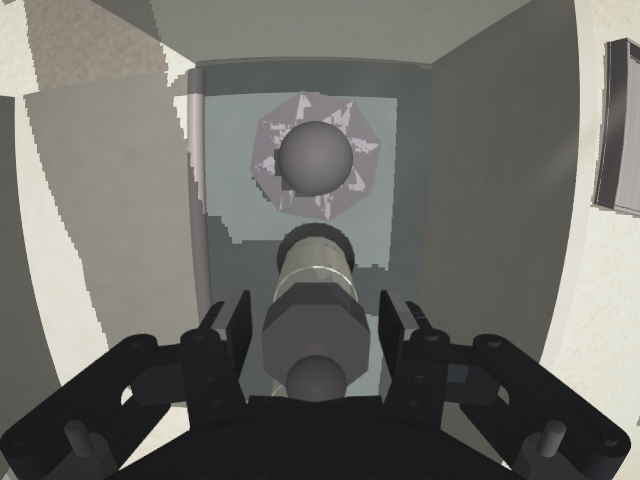

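```bash
python3 - <<'E'
from wp import *
o=status.get_obs();W=imaging.get_image('wrist')
def wz(px,z):
    c,d=wray(W,px,o); return (c+d*(z-c[2])/d[2]).round(4)
print(wz((316,222),.0105),wz((316,237),.011),wz((278,250),.0105),wz((355,250),.0105))
print(wproj(W,[.5593,.1925,.1205],o))
E
python3 -m pendant '[[[0,0,-1,0,0,0,0.62],[0,0,-2,0,0,0,0.62],[0,0,-3,0,0,0,0.62],[0,0,-4,0,0,0,0.62],[0,0,-4,0,0,0,0.62]]]';  python3 d.py; python3 look.py w24.png
```

```text
[0.5371 0.1924 0.0105] [0.5455 0.1925 0.011 ] [0.5535 0.1714 0.0105] [0.5526 0.2146 0.0105]
[316.23028372 375.49269411]
t: 29.25
position: [0.5555, 0.1916, 0.2071]
ee_rot: [-0.004, -0.01, 1.0, -0.001]
wrist_force: [1.4, 0.6, -0.3]
grip_width: 0.0528
29.25 [0.5555 0.1916 0.2071] r 0.2189 phi 18.6 [ 1.4  0.6 -0.3] [[-0.02  -0.008]
 [ 1.    -0.003]
 [-0.002 -1.   ]]
[0.55887399 0.19238032 0.21493209] [0.55970141 0.19255064 0.21261384]
pad [([314.6, 215.8], 0.82, array([0.5587, 0.1916, 0.0105]))]
stored1 [([313.7, 149.4], 0.92, array([0.4959, 0.1895, 0.0105])), ([309.8, 278.3], 0.77, array([0.6218, 0.1881, 0.0105]))]
0.68 411 [315.17761557 203.70072993] [0.54702117 0.19188054 0.0105    ] [315. 207.] [293 194] [337 220]
```

View pics/w24.png

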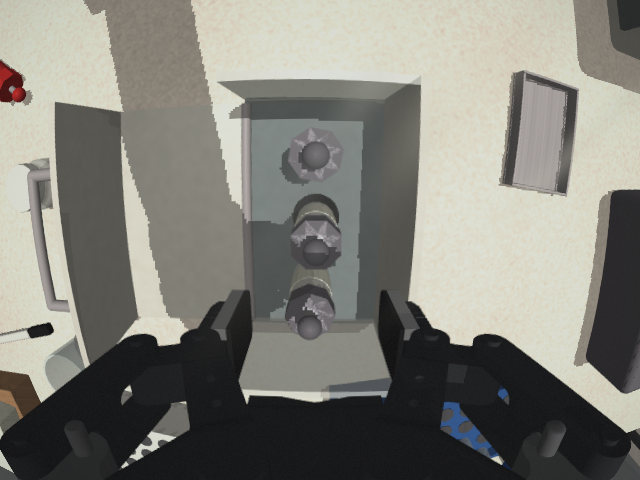

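Run:
```python
from wp import *
imaging.get_image('wrist')
o=status.get_obs();W=imaging.get_image('wrist');save(W,'w25.png');print(o['position'])
def wz(px,z):
    c,d=wray(W,px,o); return (c+d*(z-c[2])/d[2]).round(4)
for a in imaging.tip_of(W,'tube_knob')[:4]: print(a,wz(a['pixel'],.12))
for a in imaging.tip_of(W,'tube')[:4]: print('tube',a,wz(a['pixel'],.01))
for a in imaging.tip_of(W,'pad')[:4]: print('pad',a,wz(a['pixel'],.01))
```

```text
[0.55551735 0.19154951 0.20454293]
{'pixel': [12.8, 98.3], 'conf': 0.69} [ 0.4373 -0.0476  0.12  ]
{'pixel': [319.0, 262.3], 'conf': 0.61} [0.5622 0.1935 0.12  ]
tube {'pixel': [318.1, 231.8], 'conf': 0.56} [0.5663 0.1937 0.01  ]
pad {'pixel': [317.3, 224.9], 'conf': 0.78} [0.5597 0.1929 0.01  ]
pad {'pixel': [311.0, 287.3], 'conf': 0.42} [0.6215 0.1881 0.01  ]
```

View pics/w25.png

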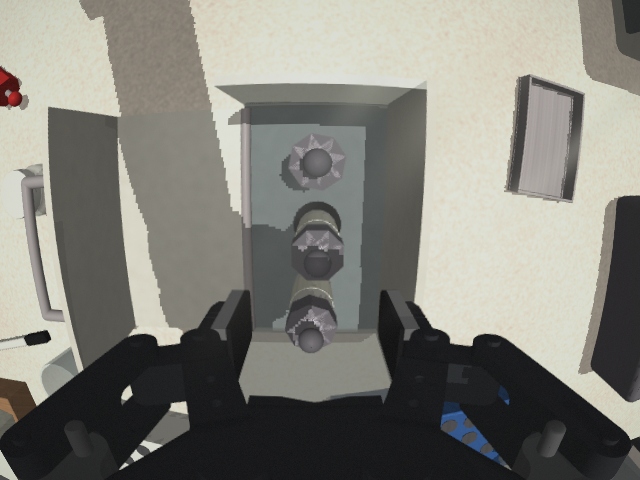

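```bash
python3 -m pendant '[[[-0.2,-2.5,-1,0,-0.4,0,0.3],[-0.2,-4.5,0,0,0,0,0.3],[-0.1,-4.7,0,0,0,0,0.3],[0,-4.7,0,0,0,0,0.3],[0,-4,0,0,0,0,0.3]]]'; python3 -m pendant '[[[0,-1.7,0,0,0,0,0.3],[0,0,0,0,0,0,0.3],[0,0,0,0,0,0,0.3],[0,0,0,0,0,0,0.3],[0,0,0,0,0,0,0.3]]]';  python3 d.py
python3 - <<'E'
from wp import *
imaging.get_image('wrist')
o=status.get_obs();W=imaging.get_image('wrist');save(W,'w26.png');print(o['position'])
def wz(px,z):
    c,d=wray(W,px,o); return (c+d*(z-c[2])/d[2]).round(4)
S=imaging.get_image('side');A=imaging.get_image('scene')
for p in (W,S,A):
  for a in imaging.tip_of(p,'door_handle')[:2]: print(a,wz(a['pixel'],.1205) if p is W else onz(p,a['pixel'],.1205))
E
```

```text
t: 30.25
position: [0.5631, -0.0131, 0.21]
ee_rot: [-0.005, -0.016, 1.0, -0.001]
wrist_force: [0.8, -0.6, -0.0]
grip_width: 0.0255
t: 30.75
position: [0.5618, -0.0341, 0.2071]
ee_rot: [-0.007, -0.013, 1.0, -0.0]
wrist_force: [-0.6, -0.3, -0.0]
grip_width: 0.0256
30.75 [ 0.5618 -0.0341  0.2071] r 0.2598 phi -37.0 [-0.6 -0.3 -0. ] [[-0.025 -0.015]
 [ 1.    -0.001]
 [-0.001 -1.   ]]
[ 0.56180373 -0.03395931  0.20709192]
{'pixel': [318.2, 250.3], 'conf': 0.65} [ 0.5605 -0.0325  0.1205]
{'pixel': [311.9, 238.7], 'conf': 0.61} [ 0.5570861  -0.03294428  0.1205    ]
{'pixel': [273.6, 238.5], 'conf': 0.4} [0.63697718 0.01832962 0.1205    ]
{'pixel': [323.6, 242.7], 'conf': 0.68} [ 0.55967701 -0.03866031  0.1205    ]
```

View pics/w26.png

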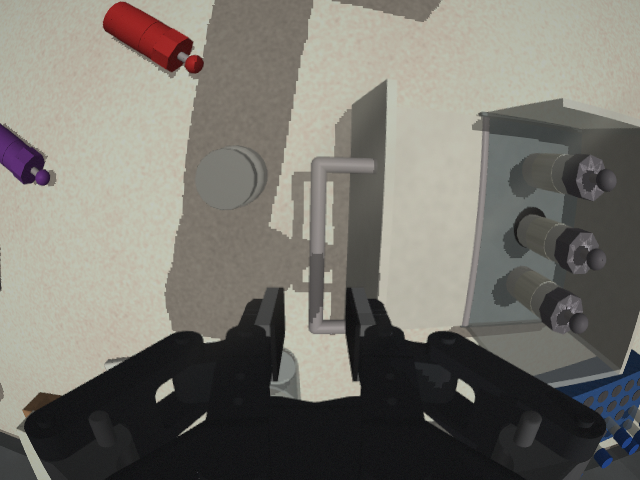

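```bash
python3 -m pendant '[[[0,0.1,2,0,-0.8,0,0.3],[0,0,2.5,0,0,0,0.3],[0,0,2,0,0,0,0.3],[0,0,1.5,0,0,0,0.3],[0,0,0,0,0,0,0.3]]]';  python3 d.py
```

```text
t: 31.6
position: [0.5634, -0.0338, 0.1265]
ee_rot: [0.002, -0.013, 1.0, -0.001]
wrist_force: [-0.3, 0.2, -0.9]
grip_width: 0.0256
31.6 [ 0.5634 -0.0338  0.1265] r 0.2011 phi -50.8 [-0.3  0.2 -0.9] [[-0.025  0.005]
 [ 1.    -0.002]
 [-0.002 -1.   ]]
```

```bash
python3 -m pendant '[[[0,0,1.2,0,0,0,0.3],[0,0,0.8,0,0,0,0.3],[0,0,0,0,0,0,0],[0,0,0,0,0,0,0],[0,0,0,0,0,0,0]]]';  python3 d.py
```

```text
t: 32.1
position: [0.5645, -0.0328, 0.1068]
ee_rot: [0.003, -0.013, 1.0, -0.0]
wrist_force: [1.0, -0.7, -4.0]
grip_width: 0.0077
32.1 [ 0.5645 -0.0328  0.1068] r 0.1885 phi -55.3 [ 1.  -0.7 -4. ] [[-0.025  0.007]
 [ 1.     0.   ]
 [-0.    -1.   ]]
```

```bash
python3 -m pendant '[[[0,1.0,-1.3,0,0,0,0],[0,1.1,-1.26,0,0,0,0],[0,1.2,-1.15,0,0,0,0],[0,1.3,-1.04,0,0,0,0],[0,1.4,-0.93,0,0,0,0]]]';  python3 d.py
```

```text
t: 32.6
position: [0.5641, 0.0259, 0.1654]
ee_rot: [0.004, -0.01, 1.0, -0.005]
wrist_force: [4.1, -1.7, -9.8]
grip_width: 0.0076
32.6 [0.5641 0.0259 0.1654] r 0.1918 phi -30.1 [ 4.1 -1.7 -9.8] [[-0.02   0.008]
 [ 1.    -0.01 ]
 [-0.01  -1.   ]]
```

```bash
python3 -m pendant '[[[0,1.5,-0.77,0,0,0,0],[0,1.54,-0.64,0,0,0,0],[0,1.6,-0.5,0,0,0,0],[0,1.64,-0.36,0,0,0,0],[0,1.66,-0.2,0,0,0,0]]]';  python3 d.py
```

```text
t: 33.1
position: [0.5637, 0.109, 0.1952]
ee_rot: [0.007, -0.01, 1.0, -0.01]
wrist_force: [2.5, -6.8, 3.4]
grip_width: 0.0071
33.1 [0.5637 0.109  0.1952] r 0.1962 phi -3.8 [ 2.5 -6.8  3.4] [[-0.02   0.015]
 [ 1.    -0.02 ]
 [-0.02  -1.   ]]
```

```bash
python3 -m pendant '[[[0,1.67,0,0,0,0,0],[0,1.67,0.1,0,0,0,0],[0,1.66,0.25,0,0,0,0],[0,1.63,0.4,0,0,0,0],[0,1.6,0.54,0,0,0,0]]]';  python3 d.py
```

```text
t: 33.6
position: [0.5632, 0.1935, 0.1861]
ee_rot: [0.012, -0.01, 1.0, -0.017]
wrist_force: [5.1, -7.2, -6.7]
grip_width: 0.0074
33.6 [0.5632 0.1935 0.1861] r 0.1998 phi 20.9 [ 5.1 -7.2 -6.7] [[-0.019  0.023]
 [ 0.999 -0.033]
 [-0.034 -0.999]]
```

```bash
python3 -m pendant '[[[0,1.3,0.6,0,0,0,0],[0,1.2,0.7,0,0,0,0],[0,0.5,0.3,0,0,0,0],[0,0.2,0.1,0,0,0,0],[0,0,0,0,0,0,0]]]';  python3 d.py
```

```text
t: 34.1
position: [0.5631, 0.2218, 0.1739]
ee_rot: [0.016, -0.01, 0.999, -0.029]
wrist_force: [7.5, -2.2, -12.5]
grip_width: 0.0071
34.1 [0.5631 0.2218 0.1739] r 0.2008 phi 29.8 [  7.5  -2.2 -12.5] [[-0.018  0.032]
 [ 0.998 -0.057]
 [-0.058 -0.998]]
```

```bash
python3 -m pendant '[[[0,0.3,0.5,0,0,0,0],[0,0.4,0.5,0,0,0,0],[0,0.4,0.5,0,0,0,0],[0,0.2,0.3,0,0,0,0],[0,0,0,0,0,0,0]]]';  python3 d.py
python3 - <<'E'
from wp import *
o=status.get_obs()
for n in ['side','scene','wrist']:
    p=imaging.get_image(n);save(p,n+'30.png'); print(n,imaging.tip_of(p,'door_handle')[:2])
    H=np.array([.5585,.122,.0145])
    for a in (0,.05,.1,.2):
        ph=np.radians(29.6)-a; X=H+.192*(np.sin(ph)*np.array([-.03,1,0])+np.cos(ph)*np.array([0,0,1])); print(a,X,proj(p,X) if n!='wrist' else wproj(p,X,o))
E
```

```text
t: 34.6
position: [0.5631, 0.2214, 0.174]
ee_rot: [0.023, -0.007, 0.999, -0.045]
wrist_force: [10.0, -4.5, -18.5]
grip_width: 0.0069
34.6 [0.5631 0.2214 0.174 ] r 0.2007 phi 29.7 [ 10.   -4.5 -18.5] [[-0.011  0.047]
 [ 0.996 -0.089]
 [-0.09  -0.995]]
side [{'pixel': [242.4, 284.1], 'conf': 0.76}, {'pixel': [280.0, 338.9], 'conf': 0.59}]
0 [0.55565489 0.21683684 0.18144303] [[242.88902468 283.31246127]]
0.05 [0.55590876 0.20837464 0.18597426] [[245.24879303 279.22828178]]
0.1 [0.5561691  0.19969656 0.19007689] [[247.68584176 275.24730871]]
0.2 [0.5567066  0.18177996 0.19695645] [[252.75191404 267.6508923 ]]
scene [{'pixel': [307.4, 133.7], 'conf': 0.64}]
0 [0.55565489 0.21683684 0.18144303] [[305.61405633 135.878766  ]]
0.05 [0.55590876 0.20837464 0.18597426] [[306.20000106 137.94072964]]
0.1 [0.5561691  0.19969656 0.19007689] [[306.81205553 140.19831963]]
0.2 [0.5567066  0.18177996 0.19695645] [[308.10772979 145.28192646]]
wrist [{'pixel': [316.0, 303.1], 'conf': 0.84}, {'pixel': [36.8, 173.9], 'conf': 0.73}]
0 [0.55565489 0.21683684 0.18144303] [303.4554072  297.29499824]
0.05 [0.55590876 0.20837464 0.18597426] [280.38650768 301.69482321]
0.1 [0.5561691  0.19969656 0.19007689] [256.20249781 305.58744217]
0.2 [0.5567066  0.18177996 0.19695645] [206.33963392 311.42128287]
```

View pics/side30.png

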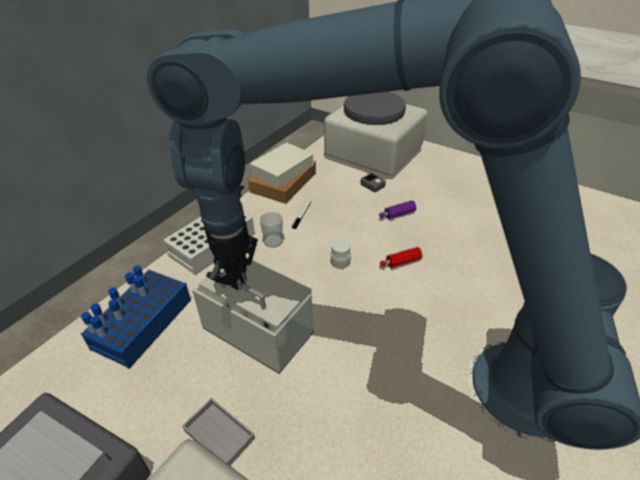

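View pics/wrist30.png

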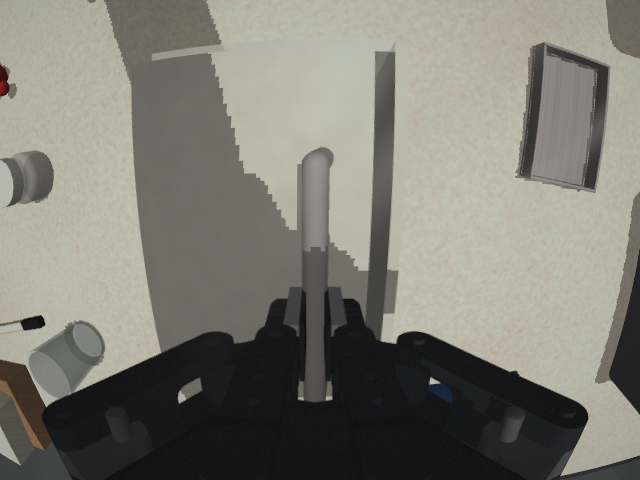

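```bash
python3 -m pendant '[[[0,0,0,0,0,0,0.15],[0,0,0,0,0,0,0.3],[0,0,0,0,0,0,0.3],[0,-0.2,-2,0,0,0,0.3],[0,-0.3,-3,-2.5,-1,0,0.3]]]';  python3 d.py
python3 - <<'E'
from wp import *
o=status.get_obs()
for n in ['side','scene','wrist']:
    p=imaging.get_image(n);save(p,n+'31.png'); print(n,imaging.tip_of(p,'door_handle')[:2])
E
```

```text
t: 35.4
position: [0.5552, 0.2265, 0.2233]
ee_rot: [0.026, -0.011, 0.999, -0.02]
wrist_force: [0.3, 0.6, 1.2]
grip_width: 0.0253
35.4 [0.5552 0.2265 0.2233] r 0.2471 phi 25.0 [0.3 0.6 1.2] [[-0.021  0.053]
 [ 0.999 -0.039]
 [-0.04  -0.998]]
side [{'pixel': [241.5, 283.0], 'conf': 0.91}]
scene [{'pixel': [308.3, 136.2], 'conf': 0.68}]
wrist [{'pixel': [314.1, 269.7], 'conf': 0.73}]
```

View pics/wrist31.png

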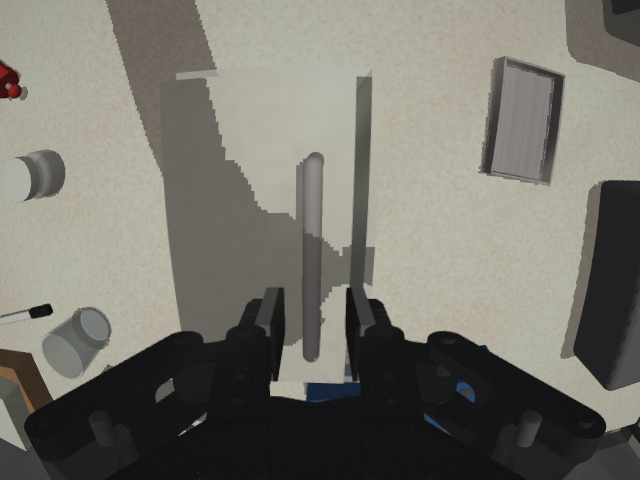

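```bash
python3 -m pendant '[[[0,-0.5,-1,-2.2,2.8,0,0.3],[0,0,0,0,0,0,0],[0,0,0,0,0,0,0],[0,0,0,0,0,0,0],[0,0,0,0,0,0,0]]]';  python3 d.py
python3 - <<'E'
from wp import *
imaging.get_image('wrist')
o=status.get_obs();print(o['position'])
W=imaging.get_image('wrist');S=imaging.get_image('side');A=imaging.get_image('scene')
w,s,a=[imaging.tip_of(p,'door_handle') for p in (W,S,A)]
print(w[:1],s[:1],a[:1])
print(tri([wray(W,w[0]['pixel'],o),ray(S,s[0]['pixel'])]));save(W,'w32.png')
E
```

```text
t: 36.2
position: [0.5523, 0.2218, 0.2279]
ee_rot: [-0.002, -0.011, 1.0, -0.003]
wrist_force: [-0.7, 0.2, -0.7]
grip_width: 0.0002
36.2 [0.5523 0.2218 0.2279] r 0.2493 phi 23.6 [-0.7  0.2 -0.7] [[-0.022 -0.004]
 [ 1.    -0.006]
 [-0.006 -1.   ]]
[0.5521739  0.22183438 0.22790991]
[{'pixel': [316.6, 281.5], 'conf': 0.85}] [{'pixel': [242.4, 283.0], 'conf': 0.95}] [{'pixel': [306.5, 133.4], 'conf': 0.95}]
(array([0.55437895, 0.22122509, 0.18763188]), [np.float64(0.0017078631273338377), np.float64(0.0017078631273336662)])
```

```bash
python3 -m pendant '[[[0,0,1.2,0,0,0,0],[0,0,1.2,0,0,0,0],[0,0,0.8,0,0,0,0],[0,0,0.5,0,0,0,0],[0,0,0.5,0,0,0,0]]]';  python3 d.py
```

```text
t: 37.05
position: [0.5531, 0.2214, 0.184]
ee_rot: [-0.001, -0.011, 1.0, -0.002]
wrist_force: [0.1, 0.1, 5.4]
grip_width: -0.0002
37.05 [0.5531 0.2214 0.184 ] r 0.2097 phi 28.3 [0.1 0.1 5.4] [[-0.022 -0.001]
 [ 1.    -0.005]
 [-0.005 -1.   ]]
```

```bash
python3 -m pendant '[[[0,0,0.4,0,0,0,0],[0,0,0.5,0,0,0,0],[0,0,0.5,0,0,0,0],[0,0,0.5,0,0,0,0],[0,0,0,0,0,0,0]]]';  python3 d.py;  python3 -m pendant '[[[0,0,-2,0,0,0,0],[0,0,-4,0,0,0,0],[0,0,-4,0,0,0,0],[0,-4,-2,0,0,0,0],[0,-5,0,0,0,0,0]]]'; python3 -m pendant '[[[0,-5,0,0,0,0,0],[0,-5,0,0,0,0,0],[0,-5,0,0,0,0,0],[0,-5,0,0,0,0,0],[0,-5,0,0,0,0,0]]]'; python3 -m pendant '[[[0,0,0,0,0,0,0],[0,0,0,0,0,0,0],[0,0,0,0,0,0,0],[0,0,0,0,0,0,0],[0,0,0,0,0,0,0]]]';python3 - <<'E'
from wp import *
imaging.get_image('wrist')
o=status.get_obs();print(o['position'])
W=imaging.get_image('wrist');S=imaging.get_image('side');A=imaging.get_image('scene')
for n,p in zip('was',(W,A,S)): save(p,n+'33.png');print(n,imaging.tip_of(p,'door_handle')[:1])
for l in ['jar','beaker','marker','dish','bench_timer']:
    r=imaging.tip_of(A,l); print(l,[(onz(A,a['pixel'],0).round(3)[:2],round(a['conf'],2)) for a in r[:1]])
cv2.imwrite('pics/s33z.png',cv2.resize(S['img'][200:380,180:380,::-1],None,fx=4,fy=3))
E
```

```text
t: 37.55
position: [0.5535, 0.2218, 0.1856]
ee_rot: [0.008, -0.011, 1.0, -0.0]
wrist_force: [0.5, -0.2, 0.6]
grip_width: 0.0002
37.55 [0.5535 0.2218 0.1856] r 0.2113 phi 28.2 [ 0.5 -0.2  0.6] [[-0.022  0.016]
 [ 1.    -0.   ]
 [-0.001 -1.   ]]
t: 38.05
position: [0.5531, 0.1347, 0.3088]
ee_rot: [0.008, -0.016, 1.0, 0.0]
wrist_force: [1.0, -1.8, -0.3]
grip_width: -0.0002
t: 38.55
position: [0.5626, -0.1172, 0.3106]
ee_rot: [0.011, -0.018, 1.0, -0.0]
wrist_force: [1.4, -0.3, 0.2]
grip_width: -0.0001
t: 39.05
position: [0.5626, -0.1215, 0.3091]
ee_rot: [0.011, -0.015, 1.0, -0.001]
wrist_force: [0.2, 0.3, 0.5]
grip_width: 0.0
[ 0.56259044 -0.1214004   0.30921089]
w []
a []
s [{'pixel': [242.0, 285.7], 'conf': 0.91}]
jar [(array([ 0.515, -0.106]), 0.69)]
beaker [(array([ 0.726, -0.071]), 0.69)]
marker [(array([ 0.727, -0.234]), 0.62)]
dish []
bench_timer [(array([ 0.618, -0.476]), 0.65)]
```

View pics/s33z.png

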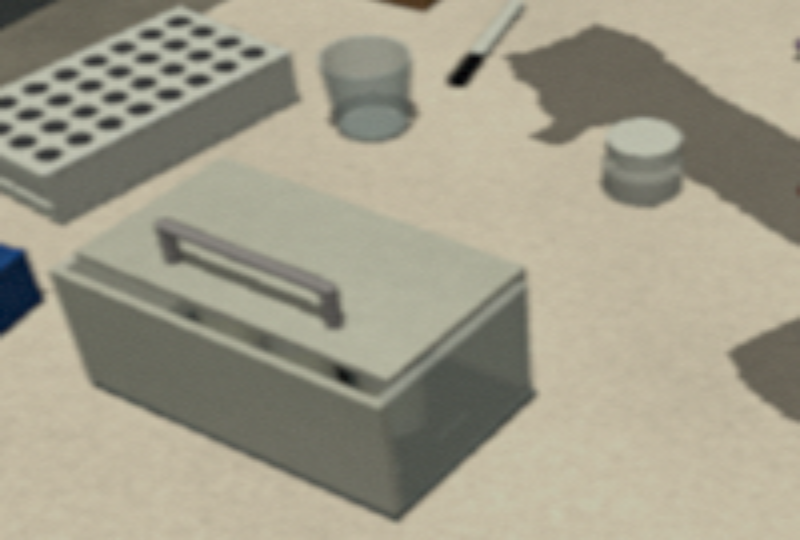

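View pics/a33.png

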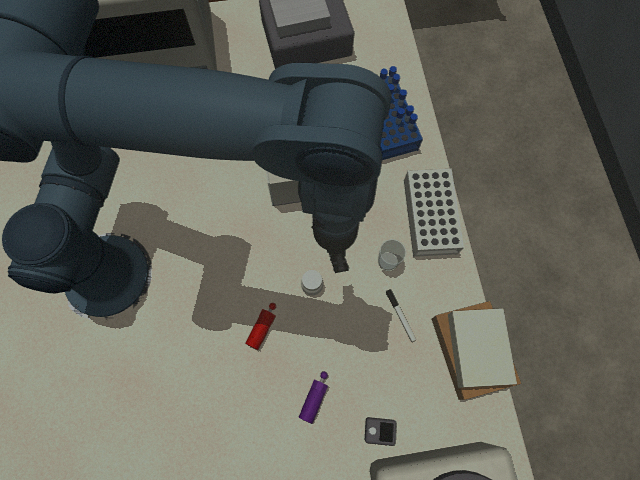

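```bash
python3 -c "
from cell import bot
print(bot.close_job())"
```

```text
the job is handed in; nothing more can be done
None
```

The job is handed in. By my measurements, every step was met at about 39 s of robot time, well inside the 72 s limit; the hand-in itself gives no verdict.

- **Opening the door:** I pulled it down by the bar to its stop. The wrist force rose there, and the scene view put the door at about 1.5 rad.
- **Standing the tube up:** The first try failed because the full grip held the knob rigidly, so the tube was lifted level instead of swinging. I lowered it, loosened the fingers to about 0.2 opening, tipped it up on its foot on the open bench and let go. It stood freely.
- **Placing it on the pad:** I took it again by the cap from above, set it on the middle pad and let go. The wrist picture showed it upright, its foot roughly 3–5 mm off the pad's centre along the keeper's length, against the 12 mm allowed.
- **Closing the door:** I brought it back up by the bar to its shut stop. The bar then measured 29.8° behind the hinge line, against a nominal 29.6° when shut. I also pressed down on it with the shut fingers, and the door showed shut in the side picture.

**Last checks:**
- Jar, beaker, marker and timer measured within about 10 mm of where they started.
- The detector did not find the dish in the last scene picture. It looked unmoved in the side and wrist pictures before that.
- Both stored tubes were upright in place in the last pictures before the door was shut. The tubes could not be checked once it was shut.
- The arm was clear of everything at hand-in.

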